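# Square up a drive kit tray, fill it and slide it into the rack

## Robot

A 6-joint arm with a two-finger parallel gripper is mounted at the origin on the work surface. World frame = base frame: x ahead of the robot, y to its left, z up, the work surface at z = 0. Lengths are in m, angles in degrees, forces in N, time in s.
With the tool pointing down it reaches from about 0.3 to 0.75 m from the base axis. Payload 8.5 kg.
Tool frame: the origin (TCP) lies midway between the tips of the shut fingers; the grasp point (between the pads) lies 19 mm behind it (robot.tcp_to_grasp is the distance from the TCP to the grasp point, in m); z points along the fingers, y is the line along which they close (so a half turn about z gives the same grasp; the last joint's range is limited). The gripper opens to 88 mm and grips with 3 to 60 N. Pads are 18 mm wide; open, the fingers measure 123 mm over their backs; the gripper's body (75 mm by 187 mm) begins 45 mm behind the grasp point.
Start: joints at [55.846, 21.807, 74.336, -0, 83.858, -12.336], TCP at [0.204, 0.511, 0.239] pointing down, gripper open.
Joint ranges: [-178.18, 178.18], [-50.72, 133.34], [12.68, 142.11], [-81.47, 261.47], [9.98, 163.14], [-165.26, 165.26]. Speed limits (degrees/s): [136.94, 136.94, 180, 180, 180, 180].

## Interface

Orientations are given as a 3x3 rotation matrix whose columns are the frame's x, y, z axes.
In Python, from bench import robot, get_image gives the robot as it stands.
- The arm moves only by the shell command python3 -m inch 'ROWS'. ROWS is JSON, a list of rows, each a list of 3 entries, a list of its own where there are three numbers: the opening, from 0 (shut) to 1 (fully open), then the shift along the tool's x, y, z in mm, then the turn, a rotation vector about the tool's x, y, z in degrees. A call has 1 to 10 rows; each row shifts and turns the commanded pose from where the row before left it, along the tool's axes as they then stand; what a row does not reach is not made up. A row lasts 1/12 s, in which the tool goes at most 41.7 mm and 7.16 degrees, less where a joint would pass 70% of its speed; a pose out of reach is approached as far as the arm can. A call with a gripper value outside its range is refused whole. The fingers move at their own pace and stop on an object; the grip force is fixed at half the most. Time passes only in rows, so rows that do not move let the fingers close. It gives the time, the measured TCP pose, the force, the opening and the grip force at its end, in the units of the state.
- robot.read_state(): the state, without advancing time (a new reading comes with each control period).
- get_image(name): name is "side" or "top" or "wrist"; returns a dict with "image" (384x512x3 uint8, red, green, blue), "intrinsics" (3x3 intrinsics, pixels), "R" (3x3) and "t" (3): a world point X has camera coordinates R X + t. Camera axes: x right, y down, z forward; pixel columns grow to the right and rows downward; lengths in m; the calibration is good to about 2 mm. A picture is of the moment at which its call begins. There is no depth.
- robot.close_job(): hands the job in; it is judged then, once.
The state is a dict: "time": time; "joint_pos": joint angles; "joint_vel": joint speeds; "effort": joint torques, N m; "tool_pos": TCP position; "tcp_rot": TCP orientation; "force": force on the tool from outside, world axes, zero at the start; "wrist_torque": the same for the moment, N m; "opening": finger opening in m; "grip_force": force on a finger pad.
Only numpy, scipy, OpenCV 4.12 (cv2) and the standard library are available. Lean on these libraries where they do the work, as an engineer would, in place of code of your own. Each camera call takes 0.05 s, during which the arm holds its last target. There are 200 camera calls.

## Task

Get the kit tray ready: push the leaning drives upright and tight against the tray's backstop with their ends flush against its side fence, set every heat sink flat on the floor of the middle compartment, tip all the thumb nuts from the cup into the end compartment, and stand the empty cup back upright on its coaster. Only when the drives are squared and the heat sinks and nuts are all in, slide the tray along the bench (do not lift it) into the slotted rack until it is fully home, with the drives still upright and square and everything still in its place. Leave the computer mouse where it is.

Things in the scene. Friction and masses are not known exactly. Their poses are not given: they have to be found in the camera images.
- tray: loose blue kit tray, 348 x 160 mm, 0.64 kg empty, slides freely on the bench. Origin on its underside; x = its sliding direction, towards the backstop, y left, z up. Base plate x -200 to 148, y -80 to 80, floor top at z 6; its side edges are bare flanges 15 mm wide. In the offsets of the tray's parts all numbers are mm in this frame
- backstop (a point): tray: foot of the aluminium backstop's inner face (x 140, y 0, z 6); it is 8 mm thick and rises to z 78; the tray's front is at x 148. Before it lies the drive bay: x -2 to 140, between an aluminium side fence (inner face y -60, up to z 46) and, on the +y side, only a low lip (y 60 to 65, up to z 16)
- middle (a point): tray: centre of the middle compartment's floor (x -34, y 0, z 6). Inside x -62 to -6, y -60 to 60; walls 4 to 5 mm thick, up to z 24
- endbox (a point): tray: centre of the end compartment's floor (x -108, y 0, z 6). Inside x -150 to -66, y -60 to 60; walls 4 to 5 mm thick, up to z 71 (the one towards the middle compartment z 24)
- handle (a point): tray: centre of the top of the yellow upright handle tab (x -192, y 0, z 66), 10 mm thick in x, 60 mm wide in y, 60 mm tall, 33 mm clear of the box before it
- rack: fixed steel slotted rack, open on top. Origin on the bench at the middle of its mouth; x points into the rack (tray x must point the same way), y left. Side walls: inner faces y -84 and 84, 26 mm high, x 0 to 250; from x 25 on, lips 13 mm wide overhang the slots 13 mm above the bench, so tray flanges must enter through the mouth
- rack_stop (a point): rack: foot of the end stop's face, rack x 250, y 0; with the tray fully home the tray's origin is at rack x 102, y within 4 mm of 0. Orange guide wings, 26 mm high, widen the rack's mouth to y -103 and 103 at x -36
- drive1: 2.5-inch drive, silver plate 15 mm thick (x) by 100 mm long (y) by 70 mm high (z), 50 g, origin at the centre of its underside (a long edge). Next to the backstop; then come 2, 3, 4. At first they lean 20 degrees or more in the bay, tops towards the backstop, feet out, each on the next; ends staggered 9 to 20 mm off the fence. When squared: origin at tray x 132.5, y -10
- drive2: 2.5-inch drive, silver plate 15 mm thick (x) by 100 mm long (y) by 70 mm high (z), 50 g, origin at the centre of its underside (a long edge). The next one after drive1; squared: tray x 117.5, y -10. Pushed low, by fingertips, the row slides upright and home; against a flat upright finger it tends to bind short of the backstop and the tray slides instead
- drive3: 2.5-inch drive, silver plate 15 mm thick (x) by 100 mm long (y) by 70 mm high (z), 50 g, origin at the centre of its underside (a long edge). Next after drive2; absent in some starts; squared: tray x 102.5, y -10
- drive4: 2.5-inch drive, silver plate 15 mm thick (x) by 100 mm long (y) by 70 mm high (z), 50 g, origin at the centre of its underside (a long edge). The outermost; absent in some starts; squared: tray x 87.5 (or 102.5 if drive3 is absent), y -10
- sink1: copper-coloured finned heat sink, 34 x 34 mm and 28 mm high, about 35 g, origin at the centre of its base; one to three are present, on the bench between robot and tray
- sink2: copper-coloured finned heat sink, 34 x 34 mm and 28 mm high, about 35 g, origin at the centre of its base; as sink1, may be absent
- sink3: copper-coloured finned heat sink, 34 x 34 mm and 28 mm high, about 35 g, origin at the centre of its base; as sink1, may be absent
- cup: loose orange plastic cup, 75 mm high, outer diameter 50 mm at the foot, 68 mm at the rim, 62 mm at 50 mm height, wall 2.5 mm, about 50 g, origin at the centre of its underside, z towards the mouth; holds the nuts at the start
- coaster: fixed round cork coaster under the cup, 90 mm across, 4 mm thick, origin at the centre of its underside
- nut1: brass thumb nut, a cylinder 14 mm across and 10 mm high, 10 g, origin at its centre, axis z; three to five are in the cup at the start
- nut2: brass thumb nut, a cylinder 14 mm across and 10 mm high, 10 g, origin at its centre, axis z; may be absent
- nut3: brass thumb nut, a cylinder 14 mm across and 10 mm high, 10 g, origin at its centre, axis z; may be absent
- nut4: brass thumb nut, a cylinder 14 mm across and 10 mm high, 10 g, origin at its centre, axis z; may be absent
- nut5: brass thumb nut, a cylinder 14 mm across and 10 mm high, 10 g, origin at its centre, axis z; may be absent
- mouse: black round computer mouse, 62 mm across, 34 mm high, to the left of the heat sinks; not part of the job, leave it alone; origin under its centre
There are look-alikes about, which are no part of the job. Of the things like the coaster, leave any that is purple; of the rest the smaller one is meant. Leave any turquoise look-alike of the sink2 alone.

How it is judged:
By the outcome, as a careful person would: the job done as asked, in the order asked, and still so for the second after the job is handed in, with the robot touching nothing.
Of drive3, drive4 only 1 to 2 are there at a start; the rules pass over those that are not, and their reading is None.
Of sink1, sink2, sink3 only 1 to 3 are there at a start; the rules pass over those that are not, and their reading is None.
Of nut1, nut2, nut3, nut4, nut5 only 3 to 5 are there at a start; the rules pass over those that are not, and their reading is None.
At some moment in a run one of sink1, sink2, sink3 may be knocked a few centimetres aside while the robot is not near it.
It also fails if it takes over 208 s, if anything falls off the work surface, if the arm or the gripper's body presses on something with over 40 N, if the wrist force passes 120 N, or if a joint passes its speed limit or range.

## Working session

There is one attempt and no reset: what is moved stays moved. The work goes in short steps, Python scripts to look and compute and a shell command to move; the robot and the scene stay as the last step left them, time stands still between calls to the robot, and variables do not carry over. Pictures are saved under pics/ and viewed, at most 14 in all, crops included, and the job is handed in when it is done.

```bash
ls; mkdir -p pics; cat > h.py <<'E'
import numpy as np, cv2, json
from bench import robot, get_image
def snap(n,f):
    g=get_image(n); cv2.imwrite(f'pics/{f}.png',g['image'][:,:,::-1])
    np.savez(f'pics/{f}.npz',**{k:np.array(g[k]) for k in g}); return g
def ld(f): return np.load(f'pics/{f}.npz')
def px(f,u,v,z):
    g=ld(f);K,R,t=g['intrinsics'],g['R'],g['t']
    d=R.T@np.linalg.inv(K)@np.array([u,v,1.]);c=-R.T@t
    return (c+d*(z-c[2])/d[2]).round(4)
def proj(f,X):
    g=ld(f);p=g['intrinsics']@(g['R']@np.array(X)+g['t']);return (p[:2]/p[2]).round(1)
def crop(f,o,u0,v0,u1,v1):
    im=cv2.imread(f'pics/{f}.png')[v0:v1,u0:u1];s=min(800/im.shape[1],600/im.shape[0])
    cv2.imwrite(f'pics/{o}.png',cv2.resize(im,None,fx=s,fy=s,interpolation=cv2.INTER_CUBIC));print('scale',s)
E
python3 - <<'E'
from h import *
import cv2
a=snap('top','top0');b=snap('side','side0')
for f in('top0','side0'):
    g=ld(f);print(f,(-g['R'].T@g['t']).round(3))
im=np.hstack([cv2.imread('pics/top0.png')]);cv2.imwrite('pics/top0b.png',cv2.resize(im,(800,600),interpolation=cv2.INTER_CUBIC))
s=robot.read_state();print(s['tool_pos'],s['tcp_rot'],s['opening'],s['time'])
E
```

```text
pics
top0 [ 0.369 -0.021  1.177]
side0 [0.244 0.685 0.789]
[0.20429646 0.51039851 0.23823088] [[-9.28371454e-01  3.71653086e-01 -6.53189157e-04]
 [ 3.71653595e-01  9.28370899e-01 -1.03887563e-03]
 [ 2.20300472e-04 -1.20722258e-03 -9.99999247e-01]] 0.088227008212877 0.1
```

View pics/top0b.png

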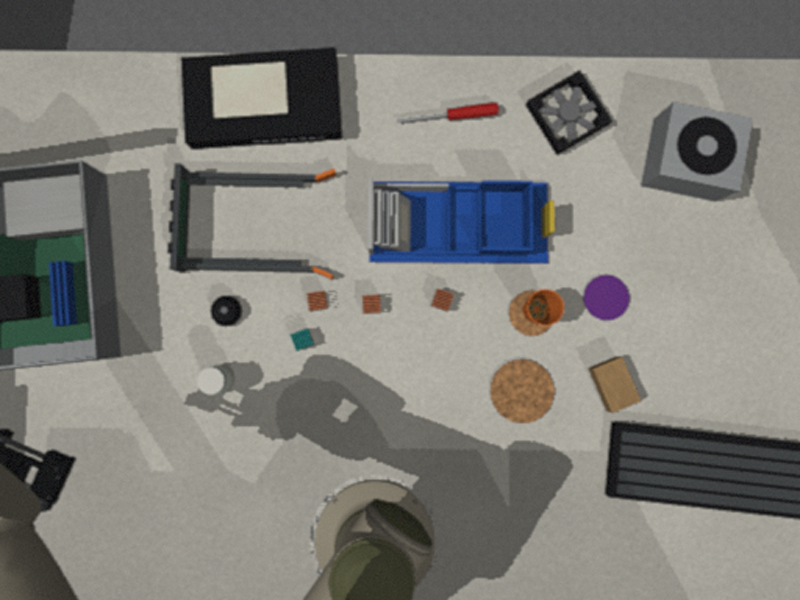

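View pics/side0.png

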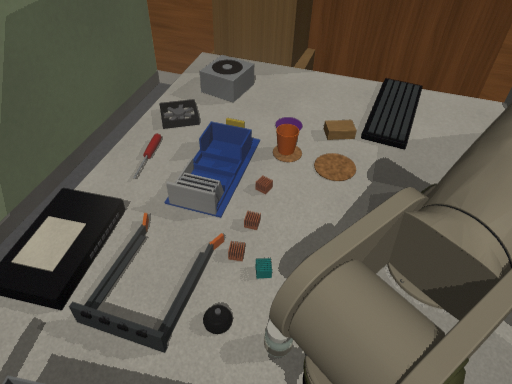

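```bash
python3 - <<'E'
from h import *
crop('top0','c1',185,95,385,245)
s=1/1.5625
def P(n,u,v,z): print(n,px('top0',u*s,v*s,z))
for n,u,v,z in [('tray fl BL',370,262,.006),('BR',548,263,.006),('sink A',318,301,.028),('B',374,304,.028),('C',442,299,.028),('cup rim',544,307,.079),('cup foot coaster',531,313,.004),('mouse',227,311,.03),('wingU',340,172,.026),('wingD',335,275,.026),('rack backU',190,176,.026),('rack stop face',187,220,.026),('handle',550,218,.066),('teal',303,340,.028)]:P(n,u,v,z)
E
```

```text
scale 4.0
tray fl BL [0.5295 0.0152 0.006 ]
BR [ 0.5321 -0.3303  0.006 ]
sink A [0.4507 0.112  0.028 ]
B [0.4464 0.0057 0.028 ]
C [ 0.4576 -0.1231  0.028 ]
cup rim [ 0.4416 -0.3033  0.079 ]
cup foot coaster [ 0.4346 -0.2975  0.004 ]
mouse [0.4294 0.2836 0.03  ]
wingU [0.7009 0.0751 0.026 ]
wingD [0.501  0.0809 0.026 ]
rack backU [0.6894 0.3643 0.026 ]
rack stop face [0.6034 0.3669 0.026 ]
handle [ 0.6077 -0.3186  0.066 ]
teal [0.3765 0.1388 0.028 ]
```

View pics/c1.png

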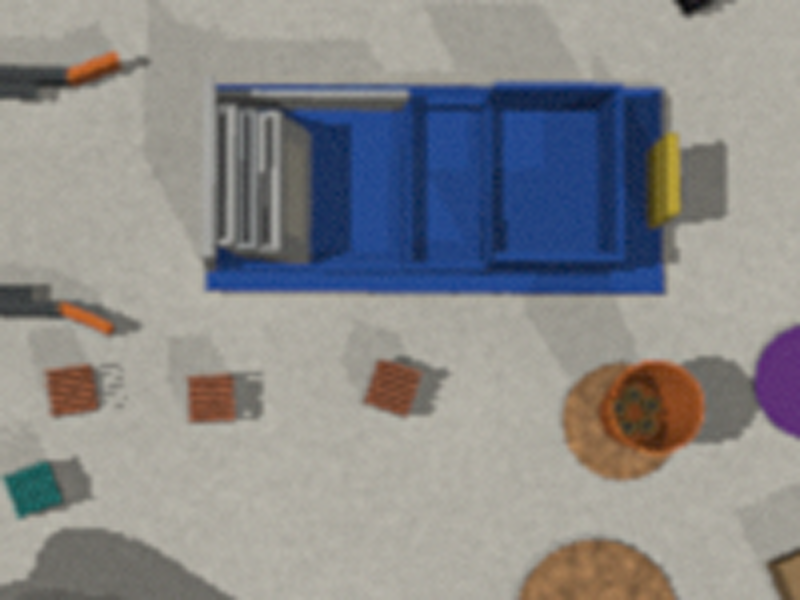

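```bash
cat >> h.py <<'E'
def sinks(f,z=.028,amin=40):
    im=cv2.imread(f'pics/{f}.png');h=cv2.cvtColor(im,cv2.COLOR_BGR2HSV)
    m=((h[...,0]<12)&(h[...,1]>90)&(h[...,2]>50)).astype('uint8')
    m=cv2.morphologyEx(m,cv2.MORPH_CLOSE,np.ones((3,3)))
    n,_,st,ce=cv2.connectedComponentsWithStats(m)
    l=cv2.connectedComponents(m)[1]
    for i in range(1,n):
        if st[i,4]>amin:
            pts=np.argwhere(l==i)[:,::-1]
            w=np.array([px(f,u,v,z)[:2] for u,v in pts])*1000
            print(ce[i].round(),st[i,4],cv2.minAreaRect(w.astype('float32')))
E
python3 - <<'E'
from h import *
sinks('top0')
crop('top0','c2',100,95,250,200)
c=lambda u,v,z:px('top0',185+u/4,95+v/4,z)
print('tray near edge',c(208,291,.006),c(664,293,.006),'back edge',c(665,93,.006),'front near',c(207,270,.006))
print('coaster',c(620,420,.004),'cup rim',c(654,407,.079),'handle top',c(672,134,.066),c(672,220,.066))
E
```

```text
[302.  71.] 260 ((824.337646484375, -178.56300354003906), (25.276538848876953, 99.33940124511719), 7.3323283195495605)
[208. 112.] 67 ((694.7758178710938, 104.2673110961914), (15.416184425354004, 40.81374740600586), 22.919513702392578)
[206. 174.] 50 ((506.1845397949219, 105.27395629882812), (44.32432174682617, 10.209439277648926), 67.72978973388672)
[283. 191.] 127 ((457.8179016113281, -123.17229461669922), (31.81405258178711, 33.96432113647461), 72.04650115966797)
[351. 195.] 297 ((448.209228515625, -315.46209716796875), (74.6890640258789, 63.928043365478516), 82.56856536865234)
[203. 192.] 124 ((452.650390625, 114.82974243164062), (32.8242301940918, 32.67091369628906), 10.561065673828125)
[237. 194.] 122 ((448.0252685546875, 11.274357795715332), (29.803329467773438, 32.65254592895508), 0.962775468826294)
scale 5.333333333333333
tray near edge [0.5293 0.0146 0.006 ] [ 0.5323 -0.3311  0.006 ] back edge [ 0.6864 -0.3328  0.006 ] front near [0.5454 0.0156 0.006 ]
coaster [ 0.4355 -0.2979  0.004 ] cup rim [ 0.4408 -0.3043  0.079 ] handle top [ 0.64   -0.3217  0.066 ] [ 0.5771 -0.3213  0.066 ]
```

View pics/c2.png

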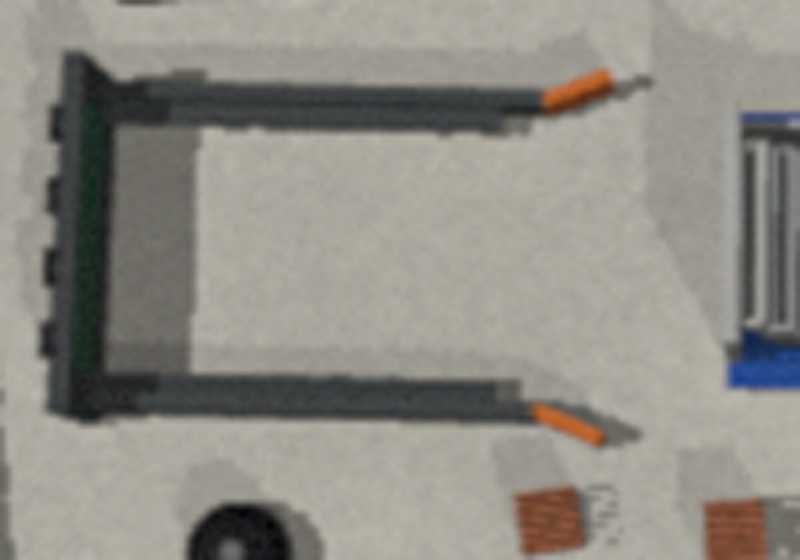

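```bash
cat >> h.py <<'E'
def go(*P):
    s=robot.read_state();R=np.array(s['tcp_rot']);p=np.array(s['tool_pos'])
    for q in P:
        print('->',q,'tool mm',(R.T@(np.array(q)-p)*1000).round(1)); p=np.array(q)
    print('t',round(s['time'],1),'pos',np.array(s['tool_pos']).round(4),'open',round(s['opening'],4),'F',np.array(s['force']).round(1),'grip',round(s['grip_force'],1),'\nR',R.round(3).tolist())
E
python3 -m inch '[[0.6,[0,0,0],[0,0,-6]],[0.6,[0,0,0],[0,0,-6]],[0.6,[0,0,0],[0,0,-6]],[0.6,[0,0,0],[0,0,-6]],[0.6,[0,0,0],[0,0,-6]]]'
python3 - <<'E'
from h import *
go((.4527,.1148,.10),(.4527,.1148,.02))
c=lambda u,v,z:px('top0',100+u/5.333,95+v/5.333,z)
for n,u,v in [('up outer L',190,85),('up outer R',545,90),('lo outer L',130,412),('lo outer R',533,422),('wingU tip',610,72),('wingD tip',604,443),('stop U',104,100),('stop D',78,412)]: print(n,c(u,v,.026))
E
```

```text
time: 0.52
tool_pos: [0.2043, 0.5105, 0.2384]
tcp_rot: [[-0.989, -0.147, -0.0], [-0.147, 0.989, -0.001], [0.001, -0.001, -1.0]]
force: [0.2, 0.4, 0.5]
opening: 0.0569
grip_force: 0.0
-> (0.4527, 0.1148, 0.1) tool mm [-187.4 -427.9  138.5]
-> (0.4527, 0.1148, 0.02) tool mm [-0.   0.1 80. ]
t 0.5 pos [0.2043 0.5105 0.2384] open 0.0569 F [0.2 0.4 0.5] grip 0.0 
R [[-0.989, -0.147, -0.0], [-0.147, 0.989, -0.001], [0.001, -0.001, -1.0]]
up outer L [0.6951 0.3221 0.026 ]
up outer R [0.6948 0.1214 0.026 ]
lo outer L [0.5087 0.3495 0.026 ]
lo outer R [0.506  0.1241 0.026 ]
wingU tip [0.7056 0.0849 0.026 ]
wingD tip [0.4948 0.0842 0.026 ]
stop U [0.6859 0.3705 0.026 ]
stop D [0.5084 0.3786 0.026 ]
```

```bash
python3 -m inch '[[0.6,[-15.6,-35.7,11.5],[0,0,0]],[0.6,[-15.6,-35.7,11.5],[0,0,0]],[0.6,[-15.6,-35.7,11.5],[0,0,0]],[0.6,[-15.6,-35.7,11.5],[0,0,0]],[0.6,[-15.6,-35.7,11.5],[0,0,0]],[0.6,[-15.6,-35.7,11.5],[0,0,0]],[0.6,[-15.6,-35.7,11.5],[0,0,0]],[0.6,[-15.6,-35.7,11.5],[0,0,0]],[0.6,[-15.6,-35.7,11.5],[0,0,0]],[0.6,[-15.6,-35.7,11.5],[0,0,0]]]'>/dev/null
python3 -m inch '[[0.6,[-15.6,-35.7,11.5],[0,0,0]],[0.6,[-15.6,-35.2,11.5],[0,0,0]],[0.6,[0,0,0],[0,0,0]],[0.6,[0,0,0],[0,0,0]]]'
python3 - <<'E'
from h import *
snap('wrist','w1');snap('top','top1');go((.4527,.1148,.02))
cv2.imwrite('pics/m1.png',np.hstack([cv2.resize(cv2.imread('pics/w1.png'),(400,300)),cv2.resize(cv2.imread('pics/top1.png')[95:245,140:340],(400,300))]))
sinks('top1')
E
```

```text
time: 1.68
tool_pos: [0.4509, 0.1123, 0.1]
tcp_rot: [[-0.99, -0.139, -0.002], [-0.139, 0.99, 0.0], [0.002, 0.0, -1.0]]
force: [-0.3, 0.4, 1.0]
opening: 0.0526
grip_force: 0.0
-> (0.4527, 0.1148, 0.02) tool mm [-2.8  0.2 80.8]
t 1.8 pos [0.45   0.1142 0.1008] open 0.0526 F [-0.3  0.7  0.3] grip 0.0 
R [[-0.99, -0.142, -0.001], [-0.142, 0.99, 0.0], [0.001, 0.0, -1.0]]
[302.  71.] 258 ((824.2103881835938, -179.69192504882812), (24.67176055908203, 101.69709014892578), 7.997530937194824)
[208. 112.] 70 ((694.5662841796875, 104.76293182373047), (15.416184425354004, 41.88995361328125), 22.919513702392578)
[283. 191.] 120 ((457.4900207519531, -122.58000946044922), (30.88931655883789, 32.97530746459961), 72.04650115966797)
[351. 196.] 302 ((446.5, -314.54998779296875), (65.40000915527344, 74.09999084472656), -0.0)
[237. 194.] 113 ((448.03399658203125, 11.217904090881348), (29.770402908325195, 32.63633346557617), 0.6474219560623169)
```

View pics/m1.png

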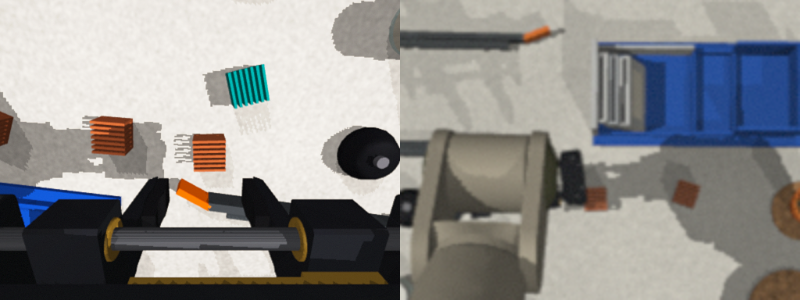

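```bash
python3 - <<'E'
from h import *
for u,v in [(209,138),(193,134),(225,134),(194,172),(226,171)]: print(px('w1',u*1.28,v*1.28,.028))
print(proj('w1',(.4527,.1148,.028))/1.28)
E
```

```text
[0.4325 0.1137 0.028 ]
[0.4306 0.0972 0.028 ]
[0.4262 0.1289 0.028 ]
[0.4716 0.1034 0.028 ]
[0.4657 0.1366 0.028 ]
[207.265625 156.796875]
```

```bash
python3 -m inch '[[0.6,[0,0.5,27],[0,0,0]],[0.6,[0,0,27],[0,0,0]],[0.6,[0,0,26.5],[0,0,0]],[0.6,[0,0,0],[0,0,0]],[0,[0,0,0],[0,0,0]],[0,[0,0,0],[0,0,0]],[0,[0,0,0],[0,0,0]],[0,[0,0,0],[0,0,0]],[0,[0,0,0],[0,0,0]]]'
python3 -m inch '[[0,[0,0,-27],[0,0,0]],[0,[0,0,-27],[0,0,0]],[0,[0,0,-16],[0,0,0]],[0,[0,0,0],[0,0,7]],[0,[0,0,0],[0,0,1.2]],[0,[0,0,0],[0,0,0]]]'
python3 -c "
from h import *
go((.573,-.166,.09),(.573,-.166,.027))"
```

```text
time: 2.53
tool_pos: [0.4512, 0.1146, 0.0218]
tcp_rot: [[-0.99, -0.142, 0.003], [-0.142, 0.99, 0.001], [-0.003, 0.0, -1.0]]
force: [-1.1, 3.2, 8.3]
opening: 0.0336
grip_force: 30.0
time: 3.03
tool_pos: [0.4504, 0.1142, 0.0907]
tcp_rot: [[-1.0, -0.001, 0.001], [-0.001, 1.0, -0.0], [-0.001, -0.0, -1.0]]
force: [0.3, -0.8, -1.0]
opening: 0.0338
grip_force: 30.0
-> (0.573, -0.166, 0.09) tool mm [-122.3 -280.3    0.8]
-> (0.573, -0.166, 0.027) tool mm [ 0.  0. 63.]
t 3.0 pos [0.4504 0.1142 0.0907] open 0.0338 F [ 0.3 -0.8 -1. ] grip 30.0 
R [[-1.0, -0.001, 0.001], [-0.001, 1.0, -0.0], [-0.001, -0.0, -1.0]]
```

```bash
python3 -m inch '[[0,[-10,-35,-5],[0,0,0]],[0,[-10,-35,-5],[0,0,0]],[0,[-14,-35,-5],[0,0,0]],[0,[-16,-35,0],[0,0,0]],[0,[-18,-35,0],[0,0,0]],[0,[-18,-35,0],[0,0,0]],[0,[-18,-35,0],[0,0,0]],[0,[-18.3,-35.3,0],[0,0,0]],[0,[0,0,0],[0,0,0]]]'
python3 -m inch '[[0,[0,0,26],[0,0,0]],[0,[0,0,26],[0,0,0]],[0,[0,0,24],[0,0,0]],[0,[0,0,0],[0,0,0]],[0,[0,0,0],[0,0,0]]]'
python3 -c "
from h import *
go((.573,-.166,.0285))"
```

```text
time: 3.78
tool_pos: [0.5748, -0.1722, 0.1044]
tcp_rot: [[-1.0, 0.002, 0.002], [0.002, 1.0, -0.002], [-0.002, -0.002, -1.0]]
force: [-0.4, -0.2, 0.0]
opening: 0.0334
grip_force: 30.0
time: 4.2
tool_pos: [0.5721, -0.1657, 0.0281]
tcp_rot: [[-1.0, -0.002, -0.003], [-0.002, 1.0, 0.001], [0.003, 0.001, -1.0]]
force: [0.2, 0.3, 0.1]
opening: 0.0336
grip_force: 30.0
-> (0.573, -0.166, 0.0285) tool mm [-0.9 -0.3 -0.4]
t 4.2 pos [ 0.5721 -0.1657  0.0281] open 0.0336 F [0.2 0.3 0.1] grip 30.0 
R [[-1.0, -0.002, -0.003], [-0.002, 1.0, 0.001], [0.003, 0.001, -1.0]]
```

```bash
python3 -m inch '[[0.6,[0,0,0],[0,0,0]],[0.6,[0,0,0],[0,0,0]],[0.6,[0,0,0],[0,0,0]],[0.6,[0,0,-27],[0,0,0]],[0.6,[0,0,-27],[0,0,0]],[0.6,[0,0,-26],[0,0,0]]]'
python3 -m inch '[[0.6,[21,28,0],[0,0,0]],[0.6,[21,28,0],[0,0,0]],[0.6,[21,30,0],[0,0,0]],[0.6,[21,30,0],[0,0,0]],[0.6,[21,30,0],[0,0,0]],[0.6,[19,31,0],[0,0,0]],[0.6,[0,0,0],[0,0,0]],[0.6,[0,0,0],[0,0,0]]]'
python3 - <<'E'
from h import *
snap('top','top2');snap('wrist','w2');go((.448,.0113,.0218))
sinks('top2')
cv2.imwrite('pics/m2.png',np.hstack([cv2.resize(cv2.imread('pics/w2.png'),(400,300)),cv2.resize(cv2.imread('pics/top2.png')[95:245,185:385],(400,300))]))
E
```

```text
time: 4.7
tool_pos: [0.5726, -0.166, 0.1108]
tcp_rot: [[-1.0, -0.0, 0.0], [-0.0, 1.0, -0.0], [-0.0, -0.0, -1.0]]
force: [0.3, -0.6, -0.6]
opening: 0.0527
grip_force: 0.0
time: 5.37
tool_pos: [0.4484, 0.0119, 0.11]
tcp_rot: [[-1.0, -0.002, 0.001], [-0.002, 1.0, -0.0], [-0.001, -0.0, -1.0]]
force: [0.7, -0.2, 0.2]
opening: 0.053
grip_force: 0.0
-> (0.448, 0.0113, 0.0218) tool mm [ 1.8  1.  88. ]
t 5.5 pos [0.4497 0.0103 0.1098] open 0.0529 F [ 0.8 -0.3  0.1] grip 0.0 
R [[-1.0, 0.0, 0.002], [0.0, 1.0, -0.001], [-0.002, -0.001, -1.0]]
[302.  71.] 257 ((824.2103881835938, -179.69192504882812), (24.67176055908203, 101.69709014892578), 7.997530937194824)
[208. 112.] 65 ((695.1043090820312, 104.99042510986328), (14.247873306274414, 41.88995361328125), 22.919511795043945)
[297. 153.] 131 ((574.4986572265625, -165.88282775878906), (33.23350524902344, 32.93681335449219), 0.6364380717277527)
[351. 196.] 313 ((444.9753112792969, -317.47442626953125), (70.61739349365234, 71.91358947753906), 45.32741928100586)
[283. 192.] 120 ((457.3458251953125, -122.99754333496094), (31.795679092407227, 32.96748733520508), 72.13993835449219)
```

View pics/m2.png

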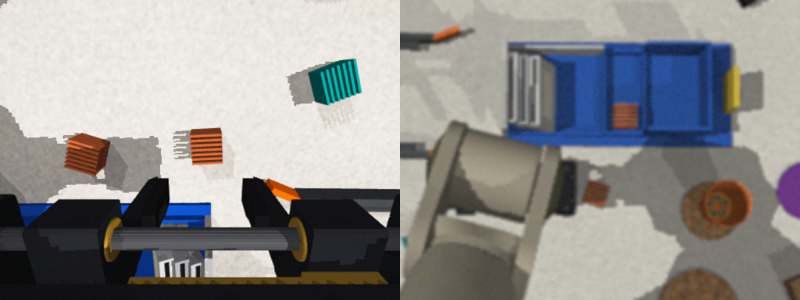

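```bash
python3 -m inch '[[0.6,[0,0.5,29],[0,0,0]],[0.6,[0,0,29],[0,0,0]],[0.6,[0,0,30],[0,0,0]],[0.6,[0,0,0],[0,0,0]],[0,[0,0,0],[0,0,0]],[0,[0,0,0],[0,0,0]],[0,[0,0,0],[0,0,0]],[0,[0,0,0],[0,0,0]],[0,[0,0,0],[0,0,0]]]'
python3 -m inch '[[0,[0,0,-27],[0,0,0]],[0,[0,0,-27],[0,0,0]],[0,[0,0,-31],[0,0,0]],[0,[-20,-24,0],[0,0,0]],[0,[-24,-29,0],[0,0,0]],[0,[-24,-29,0],[0,0,0]],[0,[-24,-29,0],[0,0,0]],[0,[-24,-29,0],[0,0,0]],[0,[-24,-29,0],[0,0,0]],[0,[-23,-8,0],[0,0,0]]]'
python3 -c "
from h import *
go((.613,-.166,.10),(.613,-.166,.0285))"
```

```text
time: 6.22
tool_pos: [0.4498, 0.011, 0.0227]
tcp_rot: [[-1.0, 0.0, 0.003], [0.0, 1.0, -0.001], [-0.003, -0.001, -1.0]]
force: [0.5, -2.1, 8.6]
opening: 0.0335
grip_force: 29.8
time: 7.05
tool_pos: [0.6127, -0.1697, 0.107]
tcp_rot: [[-1.0, 0.003, 0.001], [0.003, 1.0, -0.001], [-0.001, -0.001, -1.0]]
force: [-0.4, -0.1, -0.1]
opening: 0.0331
grip_force: 29.8
-> (0.613, -0.166, 0.1) tool mm [-0.3  3.7  7. ]
-> (0.613, -0.166, 0.0285) tool mm [ 0.1  0.1 71.5]
t 7.0 pos [ 0.6127 -0.1697  0.107 ] open 0.0331 F [-0.4 -0.1 -0.1] grip 29.8 
R [[-1.0, 0.003, 0.001], [0.003, 1.0, -0.001], [-0.001, -0.001, -1.0]]
```

```bash
python3 -m inch '[[0,[0,2,26],[0,0,0]],[0,[0,0,26],[0,0,0]],[0,[0,0,26],[0,0,0]],[0,[0,0,0],[0,0,0]],[0,[0,0,0],[0,0,0]],[0.6,[0,0,0],[0,0,0]],[0.6,[0,0,0],[0,0,0]],[0.6,[0,0,0],[0,0,0]]]'
python3 -m inch '[[0.6,[0,0,-27],[0,0,0]],[0.6,[0,0,-27],[0,0,0]],[0.6,[0,0,-26],[0,0,0]],[0.6,[30,8,0],[0,0,0]],[0.6,[31,9,0],[0,0,0]],[0.6,[31,9,0],[0,0,0]],[0.6,[31,9,0],[0,0,0]],[0.6,[32,8,0],[0,0,0]],[0.6,[0,0,0],[0,0,7]],[0.6,[0,0,0],[0,0,7]]]'
python3 -m inch '[[0.6,[0,0,0],[0,0,2]],[0.6,[0,0,0],[0,0,0]]]' >/dev/null
python3 - <<'E'
from h import *
snap('top','top3');snap('wrist','w3');go((.4575,-.123,.0218))
sinks('top3')
cv2.imwrite('pics/m3.png',np.hstack([cv2.resize(cv2.imread('pics/w3.png'),(400,300)),cv2.resize(cv2.imread('pics/top3.png')[95:245,185:385],(400,300))]))
E
```

```text
time: 7.72
tool_pos: [0.612, -0.1637, 0.0294]
tcp_rot: [[-1.0, 0.0, 0.001], [0.0, 1.0, -0.001], [-0.001, -0.001, -1.0]]
force: [-0.3, 0.4, 0.7]
opening: 0.0512
grip_force: 0.0
time: 8.55
tool_pos: [0.4554, -0.1201, 0.1092]
tcp_rot: [[-0.969, 0.248, 0.001], [0.248, 0.969, -0.0], [-0.001, -0.0, -1.0]]
force: [0.3, -0.9, -0.5]
opening: 0.0527
grip_force: 0.0
-> (0.4575, -0.123, 0.0218) tool mm [-1.2 -2.1 86.9]
t 8.8 pos [ 0.4569 -0.1206  0.1087] open 0.0528 F [0.7 0.7 0.4] grip 0.0 
R [[-0.962, 0.274, 0.001], [0.274, 0.962, -0.0], [-0.001, -0.0, -1.0]]
[302.  71.] 260 ((824.3681030273438, -179.66976928710938), (24.99015235900879, 101.69708251953125), 7.997390270233154)
[208. 112.] 67 ((694.5702514648438, 104.79070281982422), (14.679530143737793, 41.89219284057617), 21.677303314208984)
[297. 146.] 262 ((592.6110229492188, -163.73757934570312), (70.75420379638672, 34.62837600708008), 3.366459369659424)
[206. 174.] 50 ((505.8986511230469, 104.5758056640625), (42.81547927856445, 10.209439277648926), 67.72978973388672)
[351. 195.] 287 ((446.4750061035156, -317.4750061035156), (68.58934783935547, 65.5488052368164), 45.000099182128906)
```

View pics/m3.png

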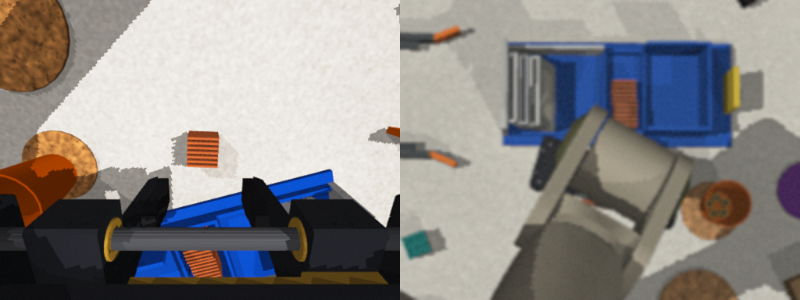

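```bash
python3 -m inch '[[0.6,[-1,-2,29],[0,0,0]],[0.6,[0,0,29],[0,0,0]],[0.6,[0,0,28.5],[0,0,0]],[0.6,[0,0,0],[0,0,0]],[0,[0,0,0],[0,0,0]],[0,[0,0,0],[0,0,0]],[0,[0,0,0],[0,0,0]],[0,[0,0,0],[0,0,0]],[0,[0,0,0],[0,0,0]]]'
python3 -m inch '[[0,[0,0,-29],[0,0,0]],[0,[0,0,-29],[0,0,0]],[0,[0,0,-29],[0,0,-7]],[0,[0,0,0],[0,0,-7]],[0,[0,0,0],[0,0,-2]],[0,[-32,-7,0],[0,0,0]],[0,[-32,-7,0],[0,0,0]],[0,[-32,-7,0],[0,0,0]],[0,[-32,-7,0],[0,0,0]],[0,[-32,-7,0],[0,0,0]]]'
python3 -m inch '[[0,[-32,-7,0],[0,0,0]],[0,[0,0,0],[0,0,0]],[0,[0,0,0],[0,0,0]]]'
python3 -c "
from h import *
go((.653,-.166,.10),(.653,-.166,.0285))"
```

```text
time: 9.57
tool_pos: [0.458, -0.1232, 0.0232]
tcp_rot: [[-0.961, 0.276, 0.003], [0.276, 0.961, -0.002], [-0.003, -0.001, -1.0]]
force: [-1.2, -0.1, 8.5]
opening: 0.033
grip_force: 29.9
time: 10.4
tool_pos: [0.6185, -0.158, 0.1097]
tcp_rot: [[-1.0, 0.0, 0.001], [0.0, 1.0, -0.0], [-0.001, -0.0, -1.0]]
force: [-0.7, 0.5, 0.2]
opening: 0.0333
grip_force: 29.9
time: 10.65
tool_pos: [0.6497, -0.1649, 0.1086]
tcp_rot: [[-1.0, -0.0, 0.0], [-0.0, 1.0, -0.0], [-0.0, -0.0, -1.0]]
force: [-0.3, 0.6, -0.2]
opening: 0.033
grip_force: 29.9
-> (0.653, -0.166, 0.1) tool mm [-3.3 -1.1  8.6]
-> (0.653, -0.166, 0.0285) tool mm [ 0.   0.  71.5]
t 10.7 pos [ 0.6497 -0.1649  0.1086] open 0.033 F [-0.3  0.6 -0.2] grip 29.9 
R [[-1.0, -0.0, 0.0], [-0.0, 1.0, -0.0], [-0.0, -0.0, -1.0]]
```

```bash
python3 -m inch '[[0,[-0.5,0,27],[0,0,0]],[0,[0,0,26],[0,0,0]],[0,[0,0,15],[0,0,0]],[0,[0,0,10],[0,0,0]],[0,[0,0,0],[0,0,0]],[0,[0,0,0],[0,0,0]]]'
python3 -c "
from h import *
snap('top','top4');crop('top4','c4',185,95,385,245)
go((.4385,-.30,.2))"
```

```text
time: 11.15
tool_pos: [0.6493, -0.1648, 0.0316]
tcp_rot: [[-1.0, 0.0, 0.0], [0.0, 1.0, -0.0], [-0.0, -0.0, -1.0]]
force: [0.3, -0.4, -0.0]
opening: 0.0334
grip_force: 29.9
scale 4.0
-> (0.4385, -0.3, 0.2) tool mm [ 210.9 -135.2 -168.2]
t 11.2 pos [ 0.6496 -0.1649  0.0319] open 0.0332 F [ 0.4 -0.2  0.3] grip 29.9 
R [[-1.0, 0.0, 0.001], [0.0, 1.0, -0.001], [-0.001, -0.001, -1.0]]
```

```bash
python3 -m inch '[[0,[0,0,2.8],[0,0,0]],[0,[0,0,0],[0,0,0]],[0.6,[0,0,0],[0,0,0]],[0.6,[0,0,0],[0,0,0]],[0.6,[0,0,0],[0,0,0]],[0.6,[0,0,-35],[0,0,0]],[0.6,[0,0,-35],[0,0,0]],[0.8,[0,0,-35],[0,0,0]],[0.9,[0,0,-35],[0,0,0]],[1,[0,0,-28],[0,0,0]]]'
python3 -m inch '[[1,[34,-10.6,0],[0,0,0]],[1,[34,-10.6,0],[0,0,0]],[1,[34,-10.6,0],[0,0,0]],[1,[34,-10.6,0],[0,0,0]],[1,[34,-10.6,0],[0,0,0]],[1,[34,-10.6,0],[0,0,0]],[1,[34,-10.6,0],[0,0,0]],[1,[34,-10.6,0],[0,0,0]],[1,[0,0,0],[0,0,6.8]],[1,[0,0,0],[0,0,6.8]]]'
python3 -m inch '[[1,[0,0,0],[0,0,6.8]],[1,[0,0,0],[0,0,6.8]],[1,[0,0,0],[0,0,6.8]],[1,[0,0,0],[0,-7,0]],[1,[0,0,0],[0,-7,0]],[1,[0,0,0],[0,-7,0]],[1,[0,0,0],[0,-7,0]],[1,[0,0,0],[0,-7,0]],[1,[0,0,0],[0,-7,0]],[1,[0,0,0],[0,-7,0]]]'
python3 -c "
from h import *
snap('top','top5');snap('side','side5')
sinks('top5');print(robot.read_state()['joint_pos'])
go((.439,-.302,.055))
cv2.imwrite('pics/m5.png',np.hstack([cv2.resize(cv2.imread('pics/side5.png'),(400,300)),cv2.resize(cv2.imread('pics/top5.png')[95:245,185:385],(400,300))]))"
```

```text
time: 12.03
tool_pos: [0.6497, -0.1649, 0.1989]
tcp_rot: [[-1.0, 0.0, 0.002], [0.0, 1.0, -0.001], [-0.002, -0.001, -1.0]]
force: [0.2, 0.6, 1.1]
opening: 0.0706
grip_force: 0.0
time: 12.87
tool_pos: [0.3761, -0.2501, 0.1963]
tcp_rot: [[-0.97, 0.243, 0.0], [0.243, 0.97, -0.0], [-0.0, -0.0, -1.0]]
force: [-0.2, 0.4, -0.3]
opening: 0.0882
grip_force: 0.0
time: 13.7
tool_pos: [0.3824, -0.2452, 0.197]
tcp_rot: [[-0.62, 0.544, 0.566], [0.414, 0.839, -0.353], [-0.667, 0.016, -0.745]]
force: [1.2, 0.2, 1.5]
opening: 0.0878
grip_force: 0.0
[302.  71.] 258 ((824.2103881835938, -179.69192504882812), (24.67176055908203, 101.69709014892578), 7.997530937194824)
[208. 112.] 67 ((694.5662841796875, 104.76293182373047), (15.416184425354004, 41.88995361328125), 22.919513702392578)
[297. 140.] 425 ((612.4451904296875, -164.28099060058594), (109.39896392822266, 35.976531982421875), 0.17719566822052002)
[207. 174.] 49 ((505.6656799316406, 104.00692749023438), (41.58601379394531, 10.209439277648926), 67.72978973388672)
[351. 195.] 298 ((446.5, -314.54998779296875), (65.4000244140625, 74.10000610351562), -0.0)
[ -57.17628254    3.35159159  120.95777059   45.64874353   23.50974334
 -151.17314371]
-> (0.439, -0.302, 0.055) tool mm [ 35.3 -19.9 157.6]
t 13.8 pos [ 0.3827 -0.2449  0.1966] open 0.088 F [-0.4 -0.3 -0.7] grip 0.0 
R [[-0.621, 0.543, 0.565], [0.416, 0.839, -0.35], [-0.664, 0.018, -0.747]]
```

View pics/m5.png

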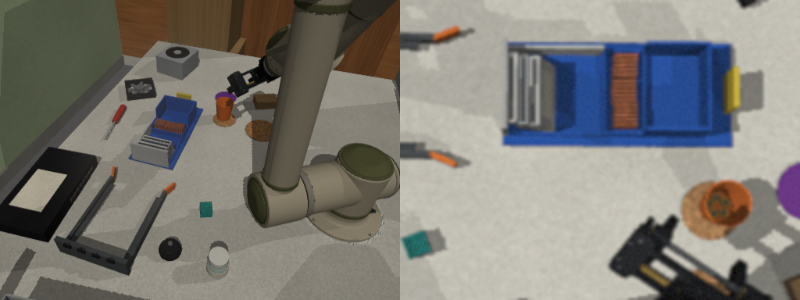

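```bash
python3 -c "
from h import *
go((.4045,-.2806,.1036))"
python3 -m inch '[[1,[0,0,0],[0,3.5,0]],[1,[0,0,0],[0,3.5,0]],[1,[0,0,0],[0,0,0]]]'
python3 -c "
from h import *
print(robot.read_state()['joint_pos'])
go((.4045,-.2806,.1036))"
```

```text
-> (0.4045, -0.2806, 0.1036) tool mm [ 33.4 -19.8  94.3]
t 13.8 pos [ 0.3827 -0.2449  0.1966] open 0.088 F [-0.4 -0.3 -0.7] grip 0.0 
R [[-0.621, 0.543, 0.565], [0.416, 0.839, -0.35], [-0.664, 0.018, -0.747]]
time: 14.05
tool_pos: [0.3841, -0.2474, 0.1986]
tcp_rot: [[-0.685, 0.544, 0.486], [0.453, 0.839, -0.301], [-0.571, 0.014, -0.821]]
force: [0.3, 0.2, 0.7]
opening: 0.0881
grip_force: 0.0
[ -55.20991538    3.88460739  115.57378538   26.45568183   30.66290889
 -131.35351762]
-> (0.4045, -0.2806, 0.1036) tool mm [ 25.3 -18.1  97.8]
t 14.1 pos [ 0.3841 -0.2474  0.1986] open 0.0881 F [0.3 0.2 0.7] grip 0.0 
R [[-0.685, 0.544, 0.486], [0.453, 0.839, -0.301], [-0.571, 0.014, -0.821]]
```

```bash
python3 -m inch '[[1,[0,0,0],[2.86,0,4.1]],[1,[0,0,0],[2.86,0,4.1]],[1,[0,0,0],[2.86,0,4.1]],[1,[0,0,-20],[0,-6,0]],[1,[0,0,0],[0,-6,0]],[1,[0,0,0],[0,-6,0]],[1,[0,0,0],[0,0,0]]]'
python3 -c "
from h import *
print(robot.read_state()['joint_pos'])
go((.4,-.26,.11))"
```

```text
time: 14.63
tool_pos: [0.3764, -0.2347, 0.2133]
tcp_rot: [[-0.486, 0.689, 0.537], [0.496, 0.724, -0.48], [-0.719, 0.033, -0.694]]
force: [0.1, -0.4, -0.4]
opening: 0.0879
grip_force: 0.0
[ -51.35531596    0.65849362  123.05457006   33.12808611   12.62533849
 -126.5346313 ]
-> (0.4, -0.26, 0.11) tool mm [50.3 -5.4 96.4]
t 14.6 pos [ 0.3764 -0.2347  0.2133] open 0.0879 F [ 0.1 -0.4 -0.4] grip 0.0 
R [[-0.486, 0.689, 0.537], [0.496, 0.724, -0.48], [-0.719, 0.033, -0.694]]
```

```bash
cat > kin.py <<'E'
import numpy as np
from scipy.spatial.transform import Rotation as Ro
from scipy.optimize import least_squares
r=lambda a,d:Ro.from_euler(a,d,degrees=True)
def fk(J,p):
    a1,b,d1,L2,a3,L3,a5,d6,y5=p
    A=r('z',J[0]);x=A.apply([a1,0,d1])
    A=A*r('y',J[1]);x=x+A.apply([0,0,L2])
    A=A*r('y',J[2]);x=x+A.apply([a3,b,L3])
    A=A*r('z',J[3]);A=A*r('y',J[4]);x=x+A.apply([a5,y5,0])
    A=A*r('z',J[5]);x=x+A.apply([0,0,d6]);return x,A
D=[([55.846,21.807,74.336,0,83.858,-12.336],[.2043,.5104,.2382]),
([-57.176,3.352,120.958,45.649,23.510,-151.173],[.3827,-.2449,.1966]),
([-55.21,3.885,115.574,26.456,30.663,-131.354],[.3841,-.2474,.1986]),
([-51.355,.658,123.055,33.128,12.625,-126.535],[.3764,-.2347,.2133])]
E
python3 - <<'E'
from kin import *
for J,x in D: print(fk(J,[0]*9)[1].as_matrix().round(2).tolist())
f=lambda p:np.concatenate([fk(J,p)[0]-x for J,x in D])
best=min((least_squares(lambda p:np.r_[f(p),1e-4*(p-p0)],p0) for p0 in [np.array([0,.1,.2,.4,0,.4,0,.3,0]),np.array([.1,0,.3,.4,.05,.4,0.05,.25,.1]),np.array([0,0,.35,.5,.1,.5,0.1,.25,.1])]),key=lambda s:s.cost)
print(best.x.round(3),(f(best.x)*1000).round(1))
E
```

```text
[[-0.37, -0.93, -0.0], [-0.93, 0.37, -0.0], [0.0, 0.0, -1.0]]
[[-0.54, -0.62, 0.57], [-0.84, 0.42, -0.35], [-0.02, -0.66, -0.75]]
[[-0.54, -0.68, 0.49], [-0.84, 0.45, -0.3], [-0.01, -0.57, -0.82]]
[[-0.69, -0.49, 0.54], [-0.72, 0.5, -0.48], [-0.03, -0.72, -0.69]]
[ 0.002  0.118  0.127  0.538  0.102  0.348 -0.     0.25  -0.001] [-0.  0.  0.  0.  0.  0. -0. -0. -0. -0. -0.  0.]
```

```bash
cat >> kin.py <<'E'
P=[0.002,0.118,0.127,0.538,0.102,0.348,0,0.25,0]
lo=np.array([-178,-50,13,-81,11,-165]);hi=np.array([178,133,142,261,163,165])
def ik(x,Rt,J0):
    # Rt tool rot matrix (cols)
    Rf=np.array(Rt)@Ro.from_euler('z',90,degrees=True).as_matrix()
    def e(J):
        y,A=fk(J,P);return np.r_[(y-x)*10,(A.inv()*Ro.from_matrix(Rf)).as_rotvec()]
    s=least_squares(e,np.clip(J0,lo+.1,hi-.1),bounds=(lo,hi),x_scale=30.);return s.x.round(1),np.linalg.norm(s.fun)
def tool(az,pitch,roll=0):
    # pitch: deg from straight down toward azimuth az; roll about tool z
    R=Ro.from_euler('z',az,degrees=True)*Ro.from_matrix(np.array([[-1,0,0],[0,1,0],[0,0,-1.]]))*Ro.from_euler('y',-pitch,degrees=True)*Ro.from_euler('z',roll,degrees=True)
    return R.as_matrix()
E
python3 - <<'E'
from kin import *
g=np.array([.439,-.302,.058])
for p in (40,50,60,70,80):
  b=[]
  for az in range(-75,-10,5):
    R=tool(az,p); J,e=ik(g+.019*R[:,2],R,[az,20,100,0,60,-90]); b.append((e,az,J.tolist()))
  b=min(b);print('cup',p,b[1],round(b[0],3),b[2])
g=np.array([.605,-.24,.17])
for q in (50,60,70,80,90):
 for roll in (150,):
  b=[]
  for az in range(-60,25,5):
    R=tool(az,q,roll); J,e=ik(g+.019*R[:,2],R,[az,20,80,0,60,60]); b.append((round(e,3),az,J.tolist()))
    R=tool(az,q,-roll); J,e=ik(g+.019*R[:,2],R,[az,20,80,0,60,60]); b.append((round(e,3),az,J.tolist()))
  b=min(b);print('pour',q,roll,b[1],b[0],b[2])
E
```

```text
cup 40 -20 0.0 [-57.6, 31.4, 117.8, 96.7, 23.2, -37.8]
cup 50 -45 0.0 [-48.5, 35.0, 123.9, 174.4, 29.0, -87.4]
cup 60 -40 0.0 [-51.9, 40.9, 129.3, 166.6, 50.5, -87.4]
cup 70 -50 0.0 [-45.4, 48.0, 130.8, 184.6, 68.8, -90.1]
cup 80 -45 0.0 [-49.1, 56.8, 133.7, 175.9, 90.4, -90.7]
pour 50 150 -60 0.0 [-22.6, 30.2, 92.5, -65.4, 30.8, -31.8]
pour 60 150 -45 0.0 [-26.4, 29.7, 102.3, 237.2, 19.2, 13.9]
pour 70 150 -50 0.0 [-23.5, 33.5, 104.4, 226.7, 35.2, 28.7]
pour 80 150 -55 0.0 [-20.8, 38.2, 104.8, 225.4, 51.1, 34.2]
pour 90 150 -60 0.0 [-18.6, 43.5, 103.4, 226.5, 65.8, 36.7]
```

```bash
cat >> kin.py <<'E'
def sim(W,J,n=12):
    # W: list of (grasp xyz, az, pitch, roll); linear interp
    for a,b in zip(W,W[1:]):
        mx=0
        for k in range(1,n+1):
            v=[np.asarray(i)*(1-k/n)+np.asarray(j)*k/n for i,j in zip(a,b)]
            R=tool(*v[1:]);J2,e=ik(v[0]+.019*R[:,2],R,J);mx=max(mx,abs(J2-J).max());J=J2
        print(b,J.tolist(),round(e,3),'maxstep',mx.round(1))
E
python3 - <<'E'
from kin import *
J=[-51.355,.658,123.055,33.128,12.625,-126.535]
h=(.366,-.2256,.2265);c=(.439,-.302,.058)
pr=lambda az,p,d: tuple(np.array(c)-d*tool(az,p)[:,2])
for az in(-20,-35):
  print('AZ',az)
  sim([(h,-41.8,46,0),(h,-10,46,0),(h,-10,75,0),(h,az,75,0),(pr(az,75,.09),az,75,0),(c,az,75,0),((.439,-.302,.2),az,75,0),((.595,-.24,.2),az,75,0),((.595,-.24,.17),az,75,0),((.595,-.24,.17),az,75,70),((.595,-.24,.17),az,75,145)],J)
E
```

```text
AZ -20
((0.366, -0.2256, 0.2265), -10, 46, 0) [-68.9, 2.2, 121.4, 58.8, 46.1, -7.9] 0.0 maxstep 164.9
((0.366, -0.2256, 0.2265), -10, 75, 0) [-81.8, 15.9, 138.8, 100.0, 68.7, -64.1] 0.0 maxstep 5.2
((0.366, -0.2256, 0.2265), -20, 75, 0) [-76.7, 14.6, 142.0, 115.1, 63.1, -68.0] 0.007 maxstep 1.4
((np.float64(0.3573093965928668), np.float64(-0.2722670519405583), np.float64(0.08129371405922686)), -20, 75, 0) [-83.0, 50.1, 142.0, 114.2, 76.9, -99.9] 0.126 maxstep 3.6
((0.439, -0.302, 0.058), -20, 75, 0) [-66.1, 52.1, 132.1, 134.7, 77.9, -93.1] 0.0 maxstep 3.2
((0.439, -0.302, 0.2), -20, 75, 0) [-66.1, 24.8, 127.5, 124.2, 57.3, -66.5] 0.0 maxstep 2.8
((0.595, -0.24, 0.2), -20, 75, 0) [-39.4, 29.3, 112.3, 149.9, 39.8, -71.2] 0.0 maxstep 2.7
((0.595, -0.24, 0.17), -20, 75, 0) [-39.4, 33.2, 113.6, 152.7, 44.4, -75.0] 0.0 maxstep 0.4
((0.595, -0.24, 0.17), -20, 75, 70) [-39.4, 33.2, 113.6, 152.7, 44.4, -5.0] 0.0 maxstep 5.9
((0.595, -0.24, 0.17), -20, 75, 145) [-39.4, 33.2, 113.6, 152.7, 44.4, 70.0] 0.0 maxstep 6.3
AZ -35
((0.366, -0.2256, 0.2265), -10, 46, 0) [-68.9, 2.2, 121.4, 58.8, 46.1, 
[... 246 characters left out ...]
3983), np.float64(-0.25213709360999087), np.float64(0.08129371405922686)), -35, 75, 0) [-60.1, 38.1, 142.0, 155.9, 60.8, -90.4] 0.286 maxstep 2.6
((0.439, -0.302, 0.058), -35, 75, 0) [-56.6, 53.1, 134.3, 159.0, 81.9, -92.8] 0.0 maxstep 5.1
((0.439, -0.302, 0.2), -35, 75, 0) [-56.6, 24.4, 129.4, 152.8, 51.0, -77.9] 0.0 maxstep 2.8
((0.595, -0.24, 0.2), -35, 75, 0) [-31.2, 29.8, 111.0, 186.2, 35.9, -94.1] 0.0 maxstep 2.9
((0.595, -0.24, 0.17), -35, 75, 0) [-31.2, 33.6, 112.3, 185.5, 41.0, -93.2] 0.0 maxstep 0.5
((0.595, -0.24, 0.17), -35, 75, 70) [-31.2, 33.6, 112.3, 185.5, 41.0, -23.2] 0.0 maxstep 5.9
((0.595, -0.24, 0.17), -35, 75, 145) [-31.2, 33.6, 112.3, 185.5, 41.0, 51.8] 0.0 maxstep 6.3
```

```bash
python3 - <<'E'
from kin import *
J=[-51.355,.658,123.055,33.128,12.625,-126.535]
h=(.366,-.2256,.2265);h2=(.439,-.302,.22);c=(.439,-.302,.058);t=(.595,-.24,.2)
for az in(-20,-30):
 for p1,a1 in ((25,-5),(25,15)):
  print('AZ',az)
  sim([(h,-41.8,46,0),(h,-41.8,p1,0),(h2,a1,p1,0),(h2,a1,75,0),(h2,az,75,0),(c,az,75,0),(h2,az,75,0),(t,az,75,0),(t,az,75,145)],J)
E
```

```text
AZ -20
((0.366, -0.2256, 0.2265), -41.8, 25, 0) [-49.4, 3.1, 109.6, 4.7, 42.6, 79.7] 0.0 maxstep 184.3
((0.439, -0.302, 0.22), -5, 25, 0) [-55.8, 15.3, 95.0, 23.4, 55.6, 28.2] 0.0 maxstep 5.3
((0.439, -0.302, 0.22), -5, 75, 0) [-71.9, 23.2, 120.8, 99.9, 64.4, -53.2] 0.0 maxstep 7.9
((0.439, -0.302, 0.22), -20, 75, 0) [-66.1, 21.4, 126.1, 121.5, 54.6, -61.6] 0.0 maxstep 2.1
((0.439, -0.302, 0.058), -20, 75, 0) [-66.1, 52.1, 132.1, 134.7, 77.9, -93.1] 0.0 maxstep 3.4
((0.439, -0.302, 0.22), -20, 75, 0) [-66.1, 21.4, 126.1, 121.5, 54.6, -61.6] 0.0 maxstep 3.4
((0.595, -0.24, 0.2), -20, 75, 0) [-39.4, 29.3, 112.3, 149.9, 39.8, -71.2] 0.0 maxstep 2.7
((0.595, -0.24, 0.2), -20, 75, 145) [-39.4, 29.3, 112.3, 149.9, 39.8, 73.8] 0.0 maxstep 12.1
AZ -20
((0.366, -0.2256, 0.2265), -41.8, 25, 0) [-49.4, 3.1, 109.6, 4.7, 42.6, 79.7] 0.0 maxstep 184.3
((0.439, -0.302, 0.22), 15, 25, 0) [-57.9, 17.6, 91.5, 26.3, 65.5, 7.2] 0.0 maxstep 8.2
((0.439, -0.302, 0.22), 15, 75, 0) [-74.3, 27.2, 110.5, 80.2, 78.5, -46.6] 0.0 maxstep 5.1
((0.439, -0.302, 0.22), -20, 75, 0) [-66.1, 21.4, 126.1, 121.5, 54.6, -
[... 1185 characters left out ...]
0) [-49.4, 3.1, 109.6, 4.7, 42.6, 79.7] 0.0 maxstep 184.3
((0.439, -0.302, 0.22), 15, 25, 0) [-57.9, 17.6, 91.5, 26.3, 65.5, 7.2] 0.0 maxstep 8.2
((0.439, -0.302, 0.22), 15, 75, 0) [-74.3, 27.2, 110.5, 80.2, 78.5, -46.6] 0.0 maxstep 5.1
((0.439, -0.302, 0.22), -30, 75, 0) [-60.1, 20.8, 127.7, 140.1, 48.9, -69.7] 0.0 maxstep 7.4
((0.439, -0.302, 0.058), -30, 75, 0) [-60.1, 53.0, 134.1, 150.7, 81.2, -93.6] 0.0 maxstep 2.9
((0.439, -0.302, 0.22), -30, 75, 0) [-60.1, 20.8, 127.7, 140.1, 48.9, -69.7] 0.0 maxstep 2.9
((0.595, -0.24, 0.2), -30, 75, 0) [-34.0, 29.5, 111.8, 173.5, 36.5, -85.8] 0.0 maxstep 3.1
((0.595, -0.24, 0.2), -30, 75, 145) [-34.0, 29.5, 111.8, 173.5, 36.5, 59.2] 0.0 maxstep 12.1
```

```bash
python3 -m inch '[[1,[0,0,0],[0,7,0]],[1,[0,0,0],[0,7,0]],[1,[0,0,0],[0,7,0]],[1,[0,0,0],[0,0,6.92]],[1,[0,0,0],[0,0,6.92]],[1,[0,0,0],[0,0,6.92]],[1,[0,0,0],[0,0,6.92]],[1,[0,0,0],[0,0,6.92]],[1,[0,0,0],[0,0,6.92]],[1,[0,0,0],[0,0,6.92]]]' >/dev/null
python3 -m inch '[[1,[0,0,0],[0,0,6.92]],[1,[0,0,0],[0,0,6.92]],[1,[0,0,0],[0,0,6.92]],[1,[0,0,0],[0,0,6.92]],[1,[0,0,0],[0,0,6.92]],[1,[0,0,0],[0,0,6.92]],[1,[0,0,0],[0,0,6.92]],[1,[0,0,0],[0,0,6.92]],[1,[0,0,0],[0,0,6.92]],[1,[0,0,0],[0,0,6.92]]]' >/dev/null
python3 -m inch '[[1,[0,0,0],[0,0,6.92]],[1,[0,0,0],[0,0,6.92]],[1,[0,0,0],[0,0,6.92]],[1,[0,0,0],[0,0,6.92]],[1,[0,0,0],[0,0,6.92]],[1,[0,0,0],[0,0,6.92]],[1,[0,0,0],[0,0,6.92]],[1,[0,0,0],[0,0,6.92]],[1,[0,0,0],[0,0,6.92]],[1,[0,0,0],[0,0,0]]]'
cat >> h.py <<'E'
from kin import tool,Ro
def rel(g,az,p,roll=0):
    """tool-frame shift (mm) first, then rotvec (deg), to reach grasp g with tool(az,p,180+roll)"""
    s=robot.read_state();R=np.array(s['tcp_rot']);T=tool(az,p,180+roll)
    x=np.array(g)+.019*T[:,2]
    print('shift',(R.T@(x-s['tool_pos'])*1000).round(1),'rot',(Ro.from_matrix(R.T@T).as_rotvec(degrees=True)).round(1))
    print('t',round(s['time'],1),'J',np.round(s['joint_pos'],1),'open',round(s['opening'],4),'grip',round(s['grip_force'],1),'F',np.round(s['force'],1))
E
python3 -c "
from h import *
go();rel((.439,-.302,.22),-5,25)"
```

```text
time: 17.13
tool_pos: [0.3796, -0.2347, 0.2139]
tcp_rot: [[0.629, -0.686, 0.365], [-0.62, -0.727, -0.297], [0.469, -0.04, -0.882]]
force: [0.0, -1.0, 0.1]
opening: 0.0879
grip_force: 0.0
t 17.1 pos [ 0.3796 -0.2347  0.2139] open 0.0879 F [ 0.  -1.   0.1] grip 0.0 
R [[0.629, -0.686, 0.365], [-0.62, -0.727, -0.297], [0.469, -0.04, -0.882]]
shift [79.4  3.6 54.6] rot [ 15.1  -3.6 -35.3]
t 17.1 J [-50.    2.7 110.3   8.   39.6  79. ] open 0.0879 grip 0.0 F [ 0.  -1.   0.1]
```

```bash
python3 -m inch '[[1,[26.5,1.2,18.2],[0,0,0]],[1,[26.5,1.2,18.2],[0,0,0]],[1,[26.5,1.2,18.2],[2.5,-0.6,-5.9]],[1,[0,0,0],[2.5,-0.6,-5.9]],[1,[0,0,0],[2.5,-0.6,-5.9]],[1,[0,0,0],[2.5,-0.6,-5.9]],[1,[0,0,0],[2.5,-0.6,-5.9]],[1,[0,0,0],[2.5,-0.6,-5.9]],[1,[0,0,0],[0,0,0]]]' >/dev/null
python3 -c "
from h import *
rel((.439,-.302,.24),-5,75)"
```

```text
shift [ 22.6  -0.1 -25.4] rot [-0.3 50.1  0.7]
t 17.9 J [-55.7  15.4  94.9  23.2  55.6  27.7] open 0.0883 grip 0.0 F [-0.7 -0.8  0.3]
```

```bash
python3 -m inch '[[1,[11,0,-12],[0,0,0]],[1,[11,0,-12],[0,0,0]],[1,[0,0,0],[0,6.3,0]],[1,[0,0,0],[0,6.3,0]],[1,[0,0,0],[0,6.3,0]],[1,[0,0,0],[0,6.3,0]],[1,[0,0,0],[0,6.3,0]],[1,[0,0,0],[0,6.3,0]],[1,[0,0,0],[0,6.3,0]],[1,[0,0,0],[0,6,0]]]' >/dev/null
python3 -m inch '[[1,[0,0,0],[0,0,0]]]'
python3 -c "
from h import *
rel((.439,-.302,.16),-20,75)"
```

```text
time: 18.8
tool_pos: [0.4571, -0.3007, 0.2306]
tcp_rot: [[0.284, -0.078, 0.956], [-0.029, -0.997, -0.072], [0.958, -0.007, -0.285]]
force: [-0.6, 0.2, -0.2]
opening: 0.0878
grip_force: 0.0
shift [-72.5   8.1  21.2] rot [-15.1   1.6   3.8]
t 18.8 J [-71.5  20.1 118.9  96.   62.7 -46.7] open 0.0878 grip 0.0 F [-0.6  0.2 -0.2]
```

```bash
python3 -m inch '[[1,[-36,4,10],[-5,0.5,1.3]],[1,[-36,4,10],[-5,0.5,1.3]],[1,[0,0,0],[-5,0.5,1.3]],[1,[0,0,0],[0,0,0]],[1,[0,0,0],[0,0,0]]]'
python3 -c "
from h import *
snap('wrist','w6');snap('top','top6');snap('side','side6')
rel((.441,-.306,.055),-20,75);go((.441,-.306,.16))
cv2.imwrite('pics/m6.png',np.hstack([cv2.resize(cv2.imread('pics/w6.png'),(400,300)),cv2.resize(cv2.imread('pics/side6.png')[90:210,200:360],(400,300))]))"
```

```text
time: 19.22
tool_pos: [0.4587, -0.3065, 0.1692]
tcp_rot: [[0.244, -0.309, 0.919], [-0.079, -0.951, -0.298], [0.967, 0.0, -0.256]]
force: [-0.5, -0.7, -0.0]
opening: 0.0881
grip_force: 0.0
shift [-116.2    3.    31.8] rot [-1.7 -0.4  0.7]
t 19.4 J [-66.7  29.6 128.  124.5  61.4 -71.3] open 0.0878 grip 0.0 F [-1.2  0.1 -0.3]
-> (0.441, -0.306, 0.16) tool mm [-14.5   3.  -13.7]
t 19.4 pos [ 0.458  -0.3084  0.1706] open 0.0878 F [-1.2  0.1 -0.3] grip 0.0 
R [[0.241, -0.313, 0.919], [-0.075, -0.95, -0.304], [0.968, 0.005, -0.253]]
```

View pics/m6.png

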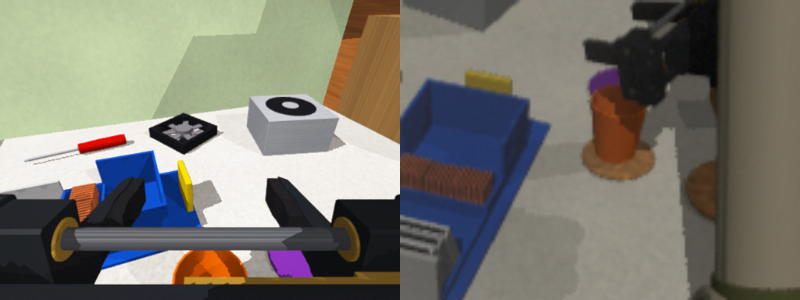

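```bash
python3 -m inch '[[1,[-29,0.7,8],[0,0,0]],[1,[-29,0.7,8],[0,0,0]],[1,[-29,0.7,8],[0,0,0]],[1,[-29,0.7,8],[0,0,0]],[1,[0,0,0],[0,0,0]],[1,[0,0,0],[0,0,0]]]'
python3 -m inch '[[0.5,[0,0,0],[0,0,0]],[0.5,[0,0,0],[0,0,0]],[0.3,[0,0,0],[0,0,0]],[0,[0,0,0],[0,0,0]],[0,[0,0,0],[0,0,0]],[0,[0,0,0],[0,0,0]],[0,[0,0,0],[0,0,0]]]'
python3 -c "
from h import *
rel((.441,-.306,.21),-20,75)"
```

```text
time: 19.87
tool_pos: [0.458, -0.312, 0.0484]
tcp_rot: [[0.242, -0.315, 0.918], [-0.08, -0.949, -0.304], [0.967, 0.0, -0.255]]
force: [-0.2, 0.5, 0.1]
opening: 0.088
grip_force: 0.0
time: 20.45
tool_pos: [0.4582, -0.3117, 0.0507]
tcp_rot: [[0.239, -0.315, 0.918], [-0.074, -0.949, -0.307], [0.968, 0.005, -0.25]]
force: [-1.1, 0.6, 9.5]
opening: 0.0611
grip_force: 28.9
shift [149.5   1.2 -38.4] rot [-1.5 -0.5  0.7]
t 20.4 J [-66.8  52.2 130.3 132.1  77.2 -92.2] open 0.0611 grip 28.9 F [-1.1  0.6  9.5]
```

```bash
python3 -m inch '[[0,[15,0,-4],[0,0,0]],[0,[27,0,-7],[0,0,0]],[0,[27,0,-7],[0,0,0]],[0,[27,0,-7],[0,0,0]],[0,[27,0,-7],[0,0,0]],[0,[26,0,-6.4],[0,0,0]],[0,[0,0,0],[0,0,0]]]' 
python3 -c "
from h import *
rel((.603,-.23,.183),-20,75)"
```

```text
time: 21.03
tool_pos: [0.4589, -0.3111, 0.2078]
tcp_rot: [[0.239, -0.316, 0.918], [-0.07, -0.949, -0.308], [0.969, 0.009, -0.249]]
force: [-1.0, -0.6, -3.9]
opening: 0.0613
grip_force: 29.5
shift [   4.5 -122.2  132.6] rot [-1.4 -0.6  0.9]
t 21.0 J [-66.6  23.3 125.5 120.5  56.8 -63.1] open 0.0613 grip 29.5 F [-1.  -0.6 -3.9]
```

```bash
python3 -m inch '[[0,[0.6,-10,11],[0,0,0]],[0,[0.6,-20,22],[0,0,0]],[0,[0.6,-20,22],[0,0,0]],[0,[0.6,-20,22],[0,0,0]],[0,[0.6,-20,22],[0,0,0]],[0,[0.6,-20,22],[0,0,0]],[0,[0.6,-12,11.6],[0,0,0]],[0,[0,0,0],[0,0,0]],[0,[0,0,0],[0,0,0]]]' 
python3 -c "
from h import *
snap('side','side7');snap('top','top7')
rel((.603,-.23,.183),-20,75)
cv2.imwrite('pics/m7.png',np.hstack([cv2.resize(cv2.imread('pics/top7.png')[95:245,185:385],(400,300)),cv2.resize(cv2.imread('pics/side7.png')[60:210,160:360],(400,300))]))"
```

```text
time: 21.78
tool_pos: [0.6198, -0.2357, 0.1716]
tcp_rot: [[0.244, -0.314, 0.917], [-0.078, -0.949, -0.305], [0.967, 0.003, -0.256]]
force: [-0.4, 0.0, -1.3]
opening: 0.0611
grip_force: 29.5
shift [ 6.  -1.1 -0.6] rot [-1.4 -0.2  0.6]
t 21.9 J [-38.5  32.5 112.6 151.1  43.2 -73.6] open 0.0613 grip 29.5 F [-0.6  0.3 -0.9]
```

View pics/m7.png

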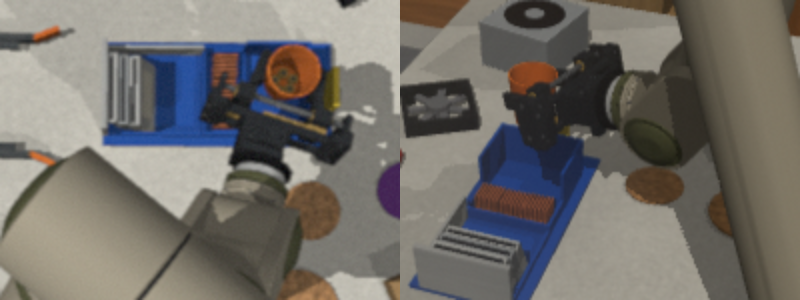

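```bash
python3 -m inch '[[0,[3,0,0],[0,0,7]],[0,[0,0,0],[0,0,7]],[0,[0,0,0],[0,0,7]],[0,[0,0,0],[0,0,7]],[0,[0,0,0],[0,0,7]],[0,[0,0,0],[0,0,7]],[0,[0,0,0],[0,0,7]],[0,[0,0,0],[0,0,7]],[0,[0,0,0],[0,0,7]],[0,[0,0,0],[0,0,7]]]' 
python3 -m inch '[[0,[0,0,0],[0,0,6]],[0,[0,0,0],[0,0,6]],[0,[0,0,0],[0,0,6]],[0,[0,0,0],[0,0,6]],[0,[0,0,0],[0,0,6]],[0,[0,0,0],[0,0,6]],[0,[0,0,0],[0,0,6]],[0,[0,0,0],[0,0,6]],[0,[0,0,0],[0,0,6]],[0,[0,0,0],[0,0,6]]]' 
python3 -m inch '[[0,[0,0,0],[0,0,6]],[0,[0,0,0],[0,0,6]],[0,[0,0,0],[0,0,0]],[0,[0,0,0],[0,0,0]],[0,[0,0,0],[0,0,0]],[0,[0,0,0],[0,0,0]]]' 
python3 -c "
from h import *
snap('side','side8');snap('top','top8')
rel((.603,-.23,.183),-20,75,142)
cv2.imwrite('pics/m8.png',np.hstack([cv2.resize(cv2.imread('pics/top8.png')[95:245,185:385],(400,300)),cv2.resize(cv2.imread('pics/side8.png')[90:180,180:300],(400,300))]))"
```

```text
time: 22.72
tool_pos: [0.6195, -0.2381, 0.1755]
tcp_rot: [[-0.218, -0.335, 0.917], [-0.919, -0.245, -0.308], [0.328, -0.91, -0.255]]
force: [0.5, 0.5, -0.6]
opening: 0.0611
grip_force: 29.5
time: 23.55
tool_pos: [0.6195, -0.2381, 0.1755]
tcp_rot: [[-0.399, 0.021, 0.917], [-0.672, 0.673, -0.308], [-0.623, -0.739, -0.255]]
force: [-0.3, -0.1, 0.1]
opening: 0.0614
grip_force: 29.5
time: 24.05
tool_pos: [0.6203, -0.2373, 0.1756]
tcp_rot: [[-0.386, 0.099, 0.917], [-0.524, 0.794, -0.307], [-0.759, -0.599, -0.254]]
force: [-0.6, -0.2, -0.4]
opening: 0.0613
grip_force: 29.5
shift [-2.2 -1.  -1.1] rot [1.  1.1 0.6]
t 24.1 J [-38.4  32.2 112.3 150.9  42.7  68.7] open 0.0611 grip 29.5 F [-0.1  0.3  0.3]
```

View pics/m8.png

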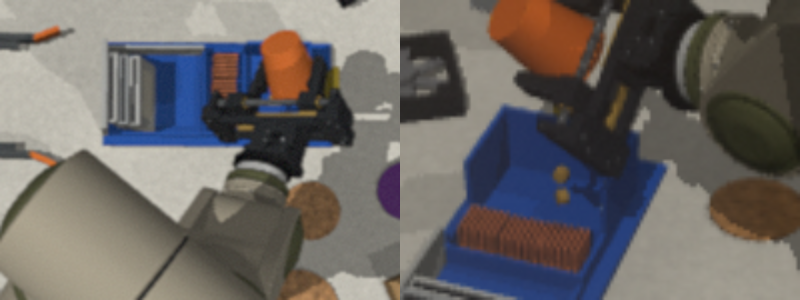

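```bash
python3 -m inch '[[0,[0,0,0],[0,0,7]],[0,[0,0,0],[0,0,7]],[0,[0,0,0],[0,0,-7]],[0,[0,0,0],[0,0,7]],[0,[0,0,0],[0,0,-7]],[0,[0,0,0],[0,0,7]],[0,[0,0,0],[0,0,0]],[0,[0,0,0],[0,0,0]],[0,[0,0,0],[0,0,0]],[0,[0,0,0],[0,0,0]]]' >/dev/null
python3 -m inch '[[0,[0,0,0],[0,0,-7]],[0,[0,0,0],[0,0,-7]],[0,[0,0,0],[0,0,-7]],[0,[0,0,0],[0,0,-7]],[0,[0,0,0],[0,0,-7]],[0,[0,0,0],[0,0,-7]],[0,[0,0,0],[0,0,-7]],[0,[0,0,0],[0,0,-7]],[0,[0,0,0],[0,0,-7]],[0,[0,0,0],[0,0,-7]]]' >/dev/null
python3 -m inch '[[0,[0,0,0],[0,0,-7]],[0,[0,0,0],[0,0,-7]],[0,[0,0,0],[0,0,-7]],[0,[0,0,0],[0,0,-7]],[0,[0,0,0],[0,0,-7]],[0,[0,0,0],[0,0,-7]],[0,[0,0,0],[0,0,-7]],[0,[0,0,0],[0,0,-7]],[0,[0,0,0],[0,0,-7]],[0,[0,0,0],[0,0,-7]]]' >/dev/null
python3 -m inch '[[0,[0,0,0],[0,0,-7]],[0,[0,0,0],[0,0,-7]],[0,[0,0,0],[0,0,-3]],[0,[0,0,0],[0,0,0]]]' 
python3 -c "
from h import *
rel((.4365,-.3035,.21),-20,75)
R=np.array(robot.read_state()['tcp_rot'])
print('from there down 157 mm:',R.T@[0,0,-157])"
```

```text
time: 26.98
tool_pos: [0.6207, -0.2369, 0.1755]
tcp_rot: [[0.249, -0.311, 0.917], [-0.059, -0.95, -0.306], [0.967, 0.022, -0.254]]
force: [-0.1, -1.0, 0.3]
opening: 0.0614
grip_force: 29.5
shift [  -8.6  121.8 -138.3] rot [-1.5 -0.3  1.7]
t 27.0 J [-38.4  32.2 112.3 150.9  42.7 -74.3] open 0.0614 grip 29.5 F [-0.1 -1.   0.3]
from there down 157 mm: [-151.79415962   -3.5093436    39.94017542]
```

```bash
python3 -m inch '[[0,[-1.2,10,-11],[0,0,1]],[0,[-1.2,20,-23],[0,0,0]],[0,[-1.2,20,-23],[0,0,0]],[0,[-1.2,20,-23],[0,0,0]],[0,[-1.2,20,-23],[0,0,0]],[0,[-1.2,20,-23],[0,0,0]],[0,[-1.2,11.8,-12.3],[0,0,0]],[0,[0,0,0],[0,0,0]],[0,[0,0,0],[0,0,0]]]' >/dev/null
python3 -c "
from h import *
rel((.4375,-.301,.08),-20,75); rel((.4375,-.301,.0565),-20,75);snap('top','top9');crop('top9','c9',300,90,400,240)
cv2.imwrite('pics/c9.png',np.hstack([cv2.resize(cv2.imread('pics/top9.png')[100:175,290:390],(400,300),interpolation=cv2.INTER_CUBIC),cv2.resize(cv2.imread('pics/top9.png')[160:235,300:400],(400,300),interpolation=cv2.INTER_CUBIC)]))"
```

```text
shift [-123.8   -3.8   33.4] rot [-1.4 -0.3  0.5]
t 27.7 J [-67.5  23.6 126.4 120.2  57.5 -63.6] open 0.061 grip 29.5 F [-0.6 -0.2 -0.2]
shift [-146.5   -3.9   39.3] rot [-1.4 -0.3  0.5]
t 27.7 J [-67.5  23.6 126.4 120.2  57.5 -63.6] open 0.061 grip 29.5 F [-0.6 -0.2 -0.2]
scale 4.0
```

View pics/c9.png

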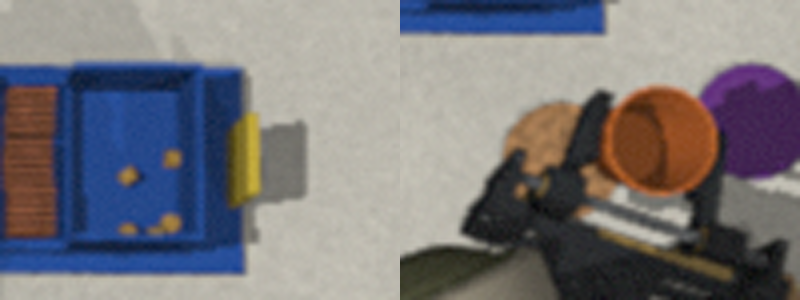

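```bash
python3 -m inch '[[0,[-28,-1,7.5],[0,0,0]],[0,[-28,-1,7.5],[0,0,0]],[0,[-28,-1,7.5],[0,0,0]],[0,[-28,-0.9,7.5],[0,0,0]],[0,[-22,0,6],[0,0,0]],[0,[-11,0,3],[0,0,0]],[0,[0,0,0],[0,0,0]],[0,[0,0,0],[0,0,0]]]'
python3 -c "
from h import *
rel((.4375,-.301,.0555),-20,75)"
```

```text
time: 28.45
tool_pos: [0.456, -0.3055, 0.0518]
tcp_rot: [[0.244, -0.314, 0.918], [-0.079, -0.949, -0.304], [0.967, 0.001, -0.256]]
force: [0.6, -0.7, -0.1]
opening: 0.0606
grip_force: 29.6
shift [-1.3  2.1 -0.3] rot [-1.6 -0.2  0.5]
t 28.4 J [-66.7  52.1 131.3 132.2  77.4 -92.7] open 0.0606 grip 29.6 F [ 0.6 -0.7 -0.1]
```

```bash
python3 -m inch '[[0,[-1.5,0,0.4],[0,0,0]],[0,[0,0,0],[0,0,0]],[0.75,[0,0,0],[0,0,0]],[0.85,[0,0,0],[0,0,0]],[1,[0,0,0],[0,0,0]],[1,[0,0,0],[0,0,0]],[1,[0,0,0],[0,0,0]],[1,[15,0,-4],[0,0,0]],[1,[25,0,-6.6],[0,0,0]],[1,[30,0,-8],[0,0,0]]]'
python3 -m inch '[[1,[35,0,-9.2],[0,0,0]],[1,[35,0,-9.2],[0,0,0]],[1,[30,0,-8],[0,0,0]],[1,[0,0,0],[0,0,0]]]'
python3 - <<'E'
from h import *
from kin import *
go()
s=robot.read_state();J=s['joint_pos'];print(np.round(J,1))
g0=np.array(s['tool_pos'])-.019*np.array(s['tcp_rot'])[:,2]
h2=(.439,-.302,.23);pre=(.61,-.10,.14);lowp=(.61,-.10,.03)
for roll in (0,):
  sim([(g0,-20,75,0),(h2,-5,75,0),(h2,-5,25,0),(pre,-5,25,0),(pre,90,25,0),(lowp,90,20,0)],J)
  sim([(g0,-20,75,0),(h2,-5,75,0),(h2,-5,25,0),(pre,-5,0.1,0),(pre,-5,.1,85),(pre,80,.1,0)],J)
for rl in(0,180):
  for J0 in ([0,30,90,0,80,0],[0,30,90,-60,80,0],[0,30,90,20,60,90]):
    R=tool(90,20,rl);print(rl,ik(np.array(lowp)+.019*R[:,2],R,J0))
snap('top','top10')
E
```

```text
time: 29.28
tool_pos: [0.4548, -0.3063, 0.1233]
tcp_rot: [[0.244, -0.317, 0.917], [-0.081, -0.949, -0.306], [0.966, 0.0, -0.257]]
force: [0.6, -0.4, 0.8]
opening: 0.0885
grip_force: 0.0
time: 29.62
tool_pos: [0.4552, -0.3056, 0.2333]
tcp_rot: [[0.237, -0.316, 0.919], [-0.069, -0.949, -0.308], [0.969, 0.01, -0.247]]
force: [0.8, 0.2, -0.3]
opening: 0.0883
grip_force: 0.0
t 29.6 pos [ 0.4552 -0.3056  0.2333] open 0.0883 F [ 0.8  0.2 -0.3] grip 0.0 
R [[0.237, -0.316, 0.919], [-0.069, -0.949, -0.308], [0.969, 0.01, -0.247]]
[-66.8  18.8 124.7 117.2  54.4 -57.6]
((0.439, -0.302, 0.23), -5, 75, 0) [-71.9, 21.8, 120.1, 98.9, 64.0, -50.9] 0.0 maxstep 1.9
((0.439, -0.302, 0.23), -5, 25, 0) [-55.8, 14.6, 94.1, 23.0, 57.1, 29.0] 0.0 maxstep 7.7
((0.61, -0.1, 0.14), -5, 25, 0) [-23.2, 27.4, 91.0, 12.3, 38.4, 63.7] 0.0 maxstep 3.2
((0.61, -0.1, 0.14), 90, 25, 0) [-28.6, 37.6, 70.3, 21.9, 85.1, -33.0] 0.0 maxstep 12.4
((0.61, -0.1, 0.03), 90, 20, 0) [-27.1, 44.3, 76.4, 18.9, 69.8, -35.3] 0.0 maxstep 1.3
((0.439, -0.302, 0.23), -5, 75, 0) [-71.9, 21.8, 120.1, 98.9, 64.0, -50.9] 0.0 maxstep 1.9
((0
[... 193 characters left out ...]
-5, 0.1, 85) [-20.3, 34.2, 73.1, 0.0, 72.6, 159.7] 0.0 maxstep 7.1
((0.61, -0.1, 0.14), 80, 0.1, 0) [-20.4, 34.2, 73.0, 0.1, 72.7, -10.4] 0.0 maxstep 14.2
0 (array([-27.1,  44.3,  76.4,  18.9,  69.8, -35.3]), np.float64(5.43082943235254e-13))
0 (array([-27.1,  44.3,  76.4,  18.9,  69.8, -35.3]), np.float64(1.4271544281832395e-15))
0 (array([-27.1,  44.3,  76.4,  18.9,  69.8, -35.3]), np.float64(1.1965130229804694e-10))
180 (array([-27.1,  44.3,  76.4,  18.9,  69.8, 144.7]), np.float64(1.3663048607206522e-12))
180 (array([ -15.8,   40.9,   82.6,  -10.2,   51.7, -165. ]), np.float64(0.6650356661168382))
180 (array([-27.1,  44.3,  76.4,  18.9,  69.8, 144.7]), np.float64(1.0642668733008903e-14))
```

```bash
python3 -c "
from h import *
rel((.439,-.302,.24),-5,75)"
python3 -m inch '[[1,[0,0,0],[5,0,-1]],[1,[0,0,0],[5,0,-1]],[1,[0,0,0],[5,0,-1]],[1,[0,0,0],[0,-6.5,0]],[1,[0,0,0],[0,-6.5,0]],[1,[0,0,0],[0,-6.5,0]],[1,[0,0,0],[0,-6.5,0]],[1,[0,0,0],[0,-6.5,0]],[1,[0,0,0],[0,-6.5,0]],[1,[0,0,0],[0,-6.5,0]]]' >/dev/null
python3 -m inch '[[1,[0,0,0],[0,-4.5,0]],[1,[0,0,0],[0,0,0]]]' >/dev/null
python3 -c "
from h import *
rel((.61,-.115,.15),-5,25)
sinks('top10')
crop('top10','c10',220,100,300,160)
"
```

```text
shift [ 4.7 -2.5  0.3] rot [13.1 -0.5 -2.9]
t 29.7 J [-66.9  19.2 124.9 117.4  54.6 -57.9] open 0.0883 grip 0.0 F [-0.3  0.4 -1.1]
shift [  93.4 -195.5  153.8] rot [-1.8 -1.3  1.6]
t 30.7 J [-56.1  14.9  91.8  24.9  60.   26.9] open 0.0877 grip 0.0 F [ 0.1  0.7 -0.3]
[302.  71.] 261 ((824.2105102539062, -179.69192504882812), (25.3084716796875, 101.69708251953125), 7.997390270233154)
[208. 112.] 67 ((695.0076904296875, 105.48822021484375), (14.580296516418457, 42.784996032714844), 19.451175689697266)
[297. 140.] 423 ((612.4451904296875, -164.29342651367188), (109.39896392822266, 35.95167541503906), 0.17719566822052002)
[206. 174.] 52 ((506.11407470703125, 105.10186767578125), (43.95240020751953, 10.209439277648926), 67.72978973388672)
[350. 197.] 296 ((442.03826904296875, -323.38165283203125), (51.22437286376953, 60.2249755859375), 63.49878692626953)
scale 10.0
```

```bash
python3 -m inch '[[1,[11.7,-24.4,19.2],[0,0,0]],[1,[11.7,-24.4,19.2],[0,0,0]],[1,[11.7,-24.4,19.2],[0,0,0]],[1,[11.7,-24.4,19.2],[0,0,0]],[0.45,[11.7,-24.4,19.2],[0,0,0]],[0.45,[11.7,-24.4,19.2],[0,0,0]],[0.45,[11.7,-24.4,19.2],[0,0,0]],[0.45,[11.5,-24.4,19.2],[0,0,0]],[0.45,[0,0,0],[2.87,0,-6.16]],[0.45,[0,0,0],[2.87,0,-6.16]]]' >/dev/null
python3 -m inch '[[0.45,[0,0,0],[2.87,0,-6.16]],[0.45,[0,0,0],[2.87,0,-6.16]],[0.45,[0,0,0],[2.87,0,-6.16]],[0.45,[0,0,0],[2.87,0,-6.16]],[0.45,[0,0,0],[2.87,0,-6.16]],[0.45,[0,0,0],[2.87,0,-6.16]],[0.45,[0,0,0],[2.87,0,-6.16]],[0.45,[0,0,0],[2.87,0,-6.16]],[0.45,[0,0,0],[2.87,0,-6.16]],[0.45,[0,0,0],[2.87,0,-6.16]]]'>/dev/null
python3 -m inch '[[0.45,[0,0,0],[2.87,0,-6.16]],[0.45,[0,0,0],[2.87,0,-6.16]],[0.45,[0,0,0],[0,0,0]]]'
python3 -c "
from h import *
c=lambda u,v,z:px('top0',185+u/4,95+v/4,z)
print('foot',c(312,150,.008),c(312,262,.008),'tops',[c(u,105,.07).tolist() for u in (235,255,275)],'low ends',c(228,247,.07),c(275,247,.07),'backstop top',c(209,100,.078),c(217,255,.078))
import numpy as np
T=np.array([.608,-.100,.045])-.019*tool(90,22)[:,2]
rel(T,90,22)"
```

```text
time: 32.58
tool_pos: [0.6174, -0.1166, 0.1317]
tcp_rot: [[-0.05, 0.999, 0.007], [0.897, 0.042, 0.439], [0.438, 0.028, -0.898]]
force: [0.6, 0.1, -0.8]
opening: 0.0399
grip_force: 0.0
foot [ 0.6383 -0.0631  0.008 ] [ 0.5522 -0.064   0.008 ] tops [[0.6563, -0.0049, 0.07], [0.6565, -0.0193, 0.07], [0.6567, -0.0338, 0.07]] low ends [ 0.5526 -0.0013  0.07  ] [ 0.5531 -0.035   0.07  ] backstop top [0.6576 0.0138 0.078 ] [0.5454 0.0064 0.078 ]
shift [-22.7 -11.2  85.1] rot [ 0.5 -4.1  2.9]
t 32.6 J [-30.5  38.6  67.   22.5  88.2 -36.8] open 0.0399 grip 0.0 F [ 0.6  0.1 -0.8]
```

```bash
python3 -m inch '[[0.45,[-11.5,-6,28],[0,-2,1.5]],[0.45,[-6,-3,28],[0,-2,1.5]],[0.45,[-6,-3,29],[0,0,0]],[0.45,[0,0,0],[0,0,0]]]'
python3 -c "
from h import *
go((.608,-.100,.013),(.608,-.080,.013))"
```

```text
time: 32.92
tool_pos: [0.6034, -0.1018, 0.0407]
tcp_rot: [[0.013, 1.0, 0.003], [0.926, -0.013, 0.378], [0.378, -0.002, -0.926]]
force: [-0.6, -0.1, -0.1]
opening: 0.0393
grip_force: 0.0
-> (0.608, -0.1, 0.013) tool mm [-8.7  4.7 26.4]
-> (0.608, -0.08, 0.013) tool mm [18.5 -0.3  7.6]
t 32.9 pos [ 0.6034 -0.1018  0.0407] open 0.0393 F [-0.6 -0.1 -0.1] grip 0.0 
R [[0.013, 1.0, 0.003], [0.926, -0.013, 0.378], [0.378, -0.002, -0.926]]
```

```bash
python3 -m inch '[[0.45,[-4.3,2.3,13],[0,0,0]],[0.45,[-4.4,2.4,13.4],[0,0,0]],[0.45,[6.2,0,2.5],[0,0,0]],[0.45,[6.2,0,2.5],[0,0,0]],[0.45,[6.2,0,2.5],[0,0,0]],[0.45,[2.8,0,1.1],[0,0,0]],[0.45,[1.85,0,0.76],[0,0,0]],[0.45,[1.85,0,0.76],[0,0,0]]]'
python3 -m inch '[[0.45,[1.85,0,0.76],[0,0,0]],[0.45,[1.85,0,0.76],[0,0,0]],[0.45,[1.85,0,0.76],[0,0,0]],[0.45,[1.85,0,0.76],[0,0,0]],[0.45,[1.85,0,0.76],[0,0,0]]]'
python3 -m inch '[[0.45,[1.85,0,0.76],[0,0,0]],[0.45,[1.85,0,0.76],[0,0,0]],[0.45,[1.85,0,0.76],[0,0,0]],[0.45,[1.85,0,0.76],[0,0,0]],[0.45,[0,0,0],[0,0,0]]]'
cat >> h.py <<'E'
def trayedge(f):
    """blue tray extent, world mm at z=.006, along y (front/rear) and x"""
    im=cv2.imread(f'pics/{f}.png');h=cv2.cvtColor(im,cv2.COLOR_BGR2HSV)
    m=((h[...,0]>105)&(h[...,0]<125)&(h[...,1]>150)).astype('uint8')
    l=cv2.connectedComponentsWithStats(m);i=1+l[2][1:,4].argmax()
    pts=np.argwhere(l[1]==i)[:,::-1]
    near=[(u,pts[pts[:,0]==u,1].max()) for u in range(pts[:,0].min()+2,pts[:,0].max()-1)]
    w=np.array([px(f,u,v+.5,.006)[:2] for u,v in near])
    k=np.polyfit(w[:,1],w[:,0],1);print('y range',w[:,1].min().round(4),w[:,1].max().round(4),'near edge x at y=-.13,0:',np.polyval(k,[-.13,0]).round(4),'slope deg',np.degrees(k[0]).round(2))
E
python3 -c "
from h import *
snap('top','top11');trayedge('top0');trayedge('top10');trayedge('top11');go()"
```

```text
time: 33.58
tool_pos: [0.6125, -0.0754, 0.0192]
tcp_rot: [[0.007, 1.0, 0.011], [0.929, -0.011, 0.37], [0.37, 0.008, -0.929]]
force: [0.4, -1.5, -0.2]
opening: 0.0396
grip_force: 0.0
time: 34.0
tool_pos: [0.6123, -0.0656, 0.0185]
tcp_rot: [[0.008, 1.0, 0.011], [0.929, -0.011, 0.37], [0.37, 0.007, -0.929]]
force: [-0.9, -2.1, -1.0]
opening: 0.0398
grip_force: 0.9
time: 34.42
tool_pos: [0.6124, -0.0572, 0.0184]
tcp_rot: [[0.007, 1.0, 0.01], [0.929, -0.011, 0.371], [0.371, 0.007, -0.929]]
force: [0.1, -1.3, -0.6]
opening: 0.0395
grip_force: 0.4
y range -0.319 0.0086 near edge x at y=-.13,0: [0.5335 0.5335] slope deg -0.0
y range -0.319 0.0086 near edge x at y=-.13,0: [0.5336 0.5337] slope deg 0.03
y range -0.319 -0.2311 near edge x at y=-.13,0: [0.532  0.5303] slope deg -0.74
t 34.5 pos [ 0.6124 -0.0574  0.0184] open 0.0392 F [ 0.3 -0.6 -0.6] grip 0.3 
R [[0.007, 1.0, 0.01], [0.929, -0.011, 0.371], [0.371, 0.007, -0.929]]
```

```bash
python3 -m inch '[[0.45,[-1.5,0,3.7],[0,0,0]],[0.45,[1.85,0,0.74],[0,0,0]],[0.45,[1.85,0,0.74],[0,0,0]],[0.45,[1.85,0,0.74],[0,0,0]],[0.45,[0,0,0],[0,0,0]]]'
python3 -c "
from h import *
snap('top','top12');trayedge('top12')"
python3 -m inch '[[0.45,[1.85,0,0.74],[0,0,0]],[0.45,[1.85,0,0.74],[0,0,0]],[0.45,[1.85,0,0.74],[0,0,0]],[0.45,[0,0,0],[0,0,0]]]'
python3 -c "
from h import *
snap('top','top13');trayedge('top13');go()"
```

```text
time: 34.88
tool_pos: [0.6126, -0.0514, 0.0147]
tcp_rot: [[0.007, 1.0, 0.011], [0.929, -0.011, 0.37], [0.37, 0.008, -0.929]]
force: [0.1, -2.4, 1.2]
opening: 0.0398
grip_force: 1.0
y range -0.319 -0.225 near edge x at y=-.13,0: [0.532  0.5303] slope deg -0.74
time: 35.27
tool_pos: [0.6123, -0.045, 0.0142]
tcp_rot: [[0.007, 1.0, 0.01], [0.929, -0.01, 0.371], [0.371, 0.006, -0.929]]
force: [-0.4, -0.6, -0.5]
opening: 0.0393
grip_force: 0.3
y range -0.319 -0.219 near edge x at y=-.13,0: [0.532  0.5303] slope deg -0.74
t 35.3 pos [ 0.6124 -0.0452  0.0142] open 0.0399 F [-0.7 -0.3 -0.5] grip 0.1 
R [[0.007, 1.0, 0.01], [0.929, -0.01, 0.371], [0.371, 0.006, -0.929]]
```

```bash
python3 -m inch '[[0.45,[1.4,0,0.56],[0,0,0]],[0.45,[1.4,0,0.56],[0,0,0]],[0.45,[0,0,0],[0,0,0]]]'
python3 -m inch '[[0.45,[1.4,0,0.56],[0,0,0]],[0.45,[1.4,0,0.56],[0,0,0]],[0.45,[0,0,0],[0,0,0]]]'
python3 -c "
from h import *
snap('top','top14');trayedge('top14');snap('wrist','w14');snap('side','side14');go()
f=lambda n,a,b,c,d:cv2.resize(cv2.imread(f'pics/{n}.png')[b:d,a:c],(400,300),interpolation=cv2.INTER_CUBIC)
cv2.imwrite('pics/m14.png',np.vstack([np.hstack([f('top14',215,105,295,165),f('side14',155,155,255,230)]),np.hstack([f('w14',0,0,512,384),f('top14',300,160,400,235)])]))"
```

```text
time: 35.57
tool_pos: [0.6128, -0.0431, 0.0144]
tcp_rot: [[0.007, 1.0, 0.011], [0.929, -0.011, 0.369], [0.369, 0.008, -0.929]]
force: [1.4, -3.1, -1.3]
opening: 0.0397
grip_force: 2.1
time: 35.82
tool_pos: [0.6128, -0.04, 0.0144]
tcp_rot: [[0.007, 1.0, 0.011], [0.929, -0.011, 0.37], [0.37, 0.007, -0.929]]
force: [0.0, -3.6, -2.1]
opening: 0.0397
grip_force: 2.2
y range -0.316 -0.2099 near edge x at y=-.13,0: [0.532  0.5303] slope deg -0.74
t 36.0 pos [ 0.6128 -0.04    0.0144] open 0.0396 F [ 1.8 -5.  -2.4] grip 2.3 
R [[0.008, 1.0, 0.011], [0.929, -0.011, 0.37], [0.37, 0.007, -0.929]]
```

View pics/m14.png

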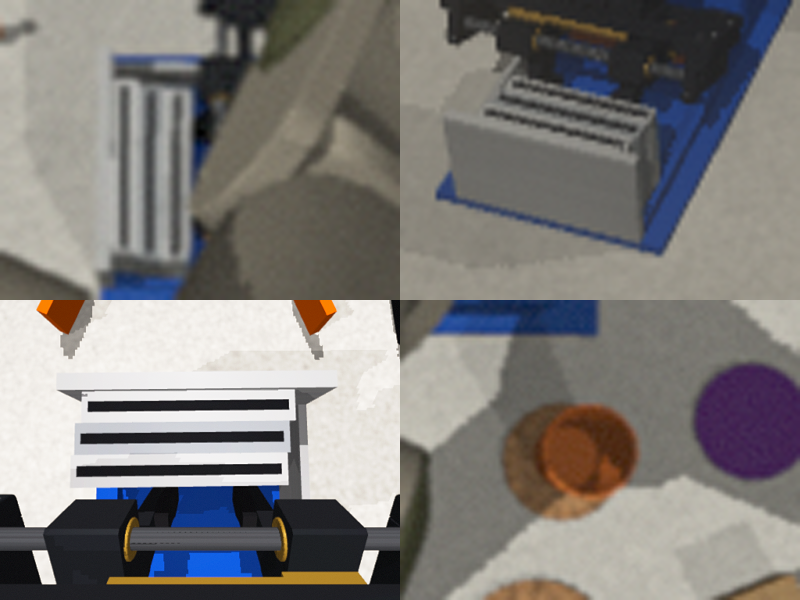

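```bash
python3 -m inch '[[0.45,[-4.6,0,-1.9],[0,0,0]],[0.45,[-4.6,0,-1.9],[0,0,0]],[0.3,[14.7,0,-37],[0,0,0]],[0.16,[14.7,0,-37],[0,0,0]],[0.16,[14.7,0,-37],[0,-5.5,0]],[0.16,[0,0,0],[0,-5.5,0]],[0.16,[0,0,0],[0,-5.5,0]],[0.16,[0,0,0],[0,-5.3,0]],[0.16,[0,0,0],[0,0,6.9]],[0.16,[0,0,0],[0,0,6.9]]]'>/dev/null
python3 -m inch '[[0.16,[0,0,0],[0,0,6.9]],[0.16,[0,0,0],[0,0,6.9]],[0.16,[0,0,0],[0,0,6.9]],[0.16,[0,0,0],[0,0,6.9]],[0.16,[0,0,0],[0,0,6.9]],[0.16,[0,0,0],[0,0,6.9]],[0.16,[0,0,0],[0,0,6.9]],[0.16,[0,0,0],[0,0,6.9]],[0.16,[0,0,0],[0,0,6.9]],[0.16,[0,0,0],[0,0,6.9]]]'>/dev/null
python3 -m inch '[[0.16,[0,0,0],[0,0,6.9]],[0.16,[0,0,0],[0,0,0]]]'
python3 -c "
from h import *
snap('top','top15');trayedge('top15');go((.525,-.013,.11),(.525,-.013,.024));print(np.round(robot.read_state()['joint_pos'],1))
im=cv2.imread('pics/top15.png');g=cv2.cvtColor(im,cv2.COLOR_BGR2GRAY)
# row ends: bright pixels of drives along columns
for y in (.006,-.009,-.024):
    vals=[];
    for x in np.arange(.540,.585,.003):
        u,v=proj('top15',(x,y,.076));vals.append(int(g[int(round(v)),int(round(u))]))
    print(y,vals)"
```

```text
time: 37.8
tool_pos: [0.6114, -0.0498, 0.1339]
tcp_rot: [[1.0, -0.01, 0.006], [-0.01, -1.0, -0.0], [0.006, 0.0, -1.0]]
force: [1.0, 0.7, -1.0]
opening: 0.0142
grip_force: 0.0
y range -0.316 -0.1128 near edge x at y=-.13,0: [0.5325 0.5314] slope deg -0.49
-> (0.525, -0.013, 0.11) tool mm [-86.7 -36.5  23.4]
-> (0.525, -0.013, 0.024) tool mm [-0.5 -0.  86. ]
t 37.9 pos [ 0.6114 -0.0498  0.134 ] open 0.0141 F [-0.1 -0.3  0.6] grip 0.0 
R [[1.0, -0.004, 0.006], [-0.004, -1.0, -0.0], [0.006, 0.0, -1.0]]
[-15.7  33.   73.2   0.1  73.5  74.5]
0.006 [114, 116, 111, 115, 112, 112, 113, 113, 111, 112, 111, 112, 114, 113, 110]
-0.009 [109, 108, 107, 112, 109, 110, 110, 109, 109, 109, 110, 111, 111, 113, 110]
-0.024 [102, 102, 103, 104, 104, 109, 107, 107, 108, 105, 106, 106, 104, 107, 107]
```

```bash
python3 -m inch '[[0.16,[-29,-12.2,0],[0,0,0]],[0.16,[-29,-12.2,0],[0,0,0]],[0.16,[-29,-12.2,0],[0,0,0]],[0.16,[0,0,36],[0,0,0]],[0.16,[0,0,36],[0,0,0]],[0.16,[0,0,37],[0,0,0]],[0.16,[0,0,0],[0,0,0]],[0.16,[0,0,0],[0,0,0]]]'
python3 -m inch '[[0.16,[6,0,0],[0,0,0]],[0.16,[6,0,0],[0,0,0]],[0.16,[2,0,0],[0,0,0]],[0.16,[2,0,0],[0,0,0]],[0.16,[2,0,0],[0,0,0]],[0.16,[2,0,0],[0,0,0]],[0.16,[2,0,0],[0,0,0]]]'
python3 -m inch '[[0.16,[2,0,0],[0,0,0]],[0.16,[2,0,0],[0,0,0]],[0.16,[2,0,0],[0,0,0]],[0.16,[0,0,0],[0,0,0]]]'
python3 -m inch '[[0.16,[2,0,0],[0,0,0]],[0.16,[2,0,0],[0,0,0]],[0.16,[1.5,0,0],[0,0,0]],[0.16,[0,0,0],[0,0,0]]]'
python3 -c "
from h import *
snap('top','top16');trayedge('top16')"
```

```text
time: 38.52
tool_pos: [0.5251, -0.0127, 0.0239]
tcp_rot: [[1.0, -0.003, 0.004], [-0.003, -1.0, 0.0], [0.004, -0.0, -1.0]]
force: [-0.2, -0.4, 0.5]
opening: 0.0142
grip_force: 0.0
time: 39.1
tool_pos: [0.5476, -0.0129, 0.0247]
tcp_rot: [[1.0, -0.005, 0.007], [-0.005, -1.0, -0.001], [0.007, 0.001, -1.0]]
force: [-1.6, 0.5, 1.3]
opening: 0.0141
grip_force: 1.1
time: 39.43
tool_pos: [0.5542, -0.013, 0.0245]
tcp_rot: [[1.0, -0.006, 0.008], [-0.006, -1.0, -0.001], [0.008, 0.001, -1.0]]
force: [-0.5, 0.8, -0.9]
opening: 0.0142
grip_force: 0.0
time: 39.77
tool_pos: [0.5591, -0.013, 0.0245]
tcp_rot: [[1.0, -0.006, 0.006], [-0.006, -1.0, -0.001], [0.006, 0.001, -1.0]]
force: [-1.9, 0.1, 1.3]
opening: 0.014
grip_force: 1.1
y range -0.316 -0.0537 near edge x at y=-.13,0: [0.553  0.5777] slope deg 10.89
```

```bash
python3 -m inch '[[0.16,[1.5,0,0],[0,0,0]],[0.16,[1,0,0],[0,0,0]],[0.16,[0,0,0],[0,0,0]]]'
python3 -m inch '[[0.16,[1,0,0],[0,0,0]],[0.16,[1,0,0],[0,0,0]],[0.16,[0,0,0],[0,0,0]]]'
python3 -m inch '[[0.16,[1,0,0],[0,0,0]],[0.16,[1,0,0],[0,0,0]],[0.16,[0,0,0],[0,0,0]]]'
```

```text
time: 40.07
tool_pos: [0.561, -0.0128, 0.0245]
tcp_rot: [[1.0, -0.006, 0.005], [-0.006, -1.0, -0.0], [0.005, 0.0, -1.0]]
force: [-4.0, 1.0, 2.3]
opening: 0.0142
grip_force: 2.4
time: 40.32
tool_pos: [0.5628, -0.0127, 0.0245]
tcp_rot: [[1.0, -0.006, 0.005], [-0.006, -1.0, -0.0], [0.005, 0.0, -1.0]]
force: [-5.5, 1.2, 3.3]
opening: 0.0141
grip_force: 2.8
time: 40.57
tool_pos: [0.5648, -0.0127, 0.0244]
tcp_rot: [[1.0, -0.006, 0.005], [-0.006, -1.0, -0.0], [0.005, 0.0, -1.0]]
force: [-4.9, 1.9, 3.0]
opening: 0.0142
grip_force: 2.8
```

```bash
python3 -m inch '[[0.16,[-7,0,0],[0,0,0]],[0.16,[-9,0,0],[0,0,0]],[0.16,[0,0,-37],[0,0,0]],[0.16,[0,0,-37],[0,0,0]],[0.16,[0,0,-36],[0,0,0]],[0.3,[14,25,0],[0,0,0]],[0.45,[14,25,0],[0,0,-6.9]],[0.45,[0,0,0],[0,0,-6.9]],[0.45,[0,0,0],[0,0,-6.9]],[0.45,[0,0,0],[0,0,-6.9]]]'>/dev/null
python3 -m inch '[[0.45,[0,0,0],[0,0,-6.9]],[0.45,[0,0,0],[0,0,-6.9]],[0.45,[0,0,0],[0,0,-6.9]],[0.45,[0,0,0],[0,0,-6.9]],[0.45,[0,0,0],[0,0,-6.9]],[0.45,[0,0,0],[0,0,-6.9]],[0.45,[0,0,0],[0,0,-6.9]],[0.45,[0,0,0],[0,0,-6.9]],[0.45,[0,0,0],[0,0,-6.9]],[0.45,[0,0,0],[0,5.5,0]]]'>/dev/null
python3 -m inch '[[0.45,[0,0,0],[0,5.5,0]],[0.45,[0,0,0],[0,5.5,0]],[0.45,[0,0,0],[0,5.5,0]],[0.45,[0,0,0],[0,0,0]]]'
python3 -c "
from h import *
snap('top','top17');trayedge('top17');go((.618,-.075,.05),(.618,-.075,.014),(.618,-.055,.014))
T=np.array([.618,-.075,.05])-.019*tool(91,22)[:,2];rel(T,91,22)"
```

```text
time: 42.57
tool_pos: [0.5766, -0.0652, 0.1338]
tcp_rot: [[0.011, 1.0, 0.012], [0.926, -0.015, 0.376], [0.377, 0.007, -0.926]]
force: [-0.3, -0.2, -0.9]
opening: 0.0396
grip_force: 0.0
y range -0.0703 0.0117 near edge x at y=-.13,0: [0.5361 0.5397] slope deg 1.59
-> (0.618, -0.075, 0.05) tool mm [-40.5  41.   74.6]
-> (0.618, -0.075, 0.014) tool mm [-13.4  -0.2  33.4]
-> (0.618, -0.055, 0.014) tool mm [18.6 -0.3  7.4]
t 42.6 pos [ 0.5765 -0.0646  0.134 ] open 0.0398 F [-0.1  1.  -0.6] grip 0.0 
R [[0.01, 1.0, 0.011], [0.928, -0.014, 0.372], [0.372, 0.007, -0.928]]
shift [-40.5  41.   74.6] rot [ 1.   0.1 -1.5]
t 42.6 J [-26.8  32.5  77.5  20.   80.2 -31.2] open 0.0398 grip 0.0 F [-0.1  1.  -0.6]
```

```bash
python3 -m inch '[[0.45,[-20,20.5,37],[0,0,0]],[0.45,[-20.5,20.5,37],[0,0,0]],[0.45,[-13.4,0,33.4],[0,0,0]],[0.45,[0,0,0],[0,0,0]],[0.45,[6.2,0,2.5],[0,0,0]],[0.45,[6.2,0,2.5],[0,0,0]],[0.45,[6.2,0,2.5],[0,0,0]],[0.45,[2.8,0,1.1],[0,0,0]],[0.45,[1.85,0,0.75],[0,0,0]],[0.45,[0,0,0],[0,0,0]]]'
python3 -m inch '[[0.45,[1.85,0,0.75],[0,0,0]],[0.45,[1.85,0,0.75],[0,0,0]],[0.45,[1.85,0,0.75],[0,0,0]],[0.45,[0,0,0],[0,0,0]]]'
python3 -m inch '[[0.45,[1.85,0,0.75],[0,0,0]],[0.45,[1.85,0,0.75],[0,0,0]],[0.45,[0,0,0],[0,0,0]]]'
```

```text
time: 43.45
tool_pos: [0.6142, -0.0466, 0.0257]
tcp_rot: [[0.006, 1.0, 0.012], [0.928, -0.01, 0.373], [0.373, 0.009, -0.928]]
force: [1.2, 0.0, 0.7]
opening: 0.0399
grip_force: 0.0
time: 43.78
tool_pos: [0.6141, -0.041, 0.0246]
tcp_rot: [[0.007, 1.0, 0.011], [0.928, -0.011, 0.374], [0.374, 0.007, -0.928]]
force: [0.1, -0.6, 0.1]
opening: 0.0398
grip_force: 0.3
time: 44.03
tool_pos: [0.6144, -0.038, 0.0246]
tcp_rot: [[0.008, 1.0, 0.012], [0.928, -0.012, 0.372], [0.372, 0.008, -0.928]]
force: [-0.5, -4.6, -0.1]
opening: 0.0401
grip_force: 2.5
```

```bash
python3 -m inch '[[0.45,[-1.9,0,-0.8],[0,0,0]],[0.45,[-3.7,0,9.3],[0,0,0]],[0.45,[1.85,0,0.75],[0,0,0]],[0.45,[1.4,0,0.6],[0,0,0]],[0.45,[1.4,0,0.6],[0,0,0]],[0.45,[0,0,0],[0,0,0]]]'
python3 -c "
from h import *
snap('wrist','w18')"
python3 -m inch '[[0.45,[-4.6,0,-1.9],[0,0,0]],[0.45,[-4.6,0,-1.9],[0,0,0]],[0.45,[14.7,0,-37],[0,0,0]],[0.45,[14.7,0,-37],[0,0,0]],[0.45,[0,0,0],[0,0,0]]]'
python3 -c "
from h import *
snap('wrist','w19');snap('side','side19');snap('top','top19');trayedge('top19')
f=lambda n,a,b,c,d:cv2.resize(cv2.imread(f'pics/{n}.png')[b:d,a:c],(400,300),interpolation=cv2.INTER_CUBIC)
cv2.imwrite('pics/m19.png',np.vstack([np.hstack([f('w18',50,60,410,330),f('side19',155,120,255,195)]),np.hstack([f('w19',0,0,512,384),f('top19',215,105,365,218)])]))"
```

```text
time: 44.53
tool_pos: [0.6139, -0.0339, 0.0141]
tcp_rot: [[0.007, 1.0, 0.01], [0.928, -0.011, 0.374], [0.374, 0.006, -0.928]]
force: [-0.9, -4.3, -3.7]
opening: 0.04
grip_force: 1.7
time: 45.0
tool_pos: [0.6162, -0.0455, 0.1014]
tcp_rot: [[0.003, 1.0, 0.021], [0.929, -0.011, 0.371], [0.371, 0.018, -0.929]]
force: [-0.2, -1.4, 1.2]
opening: 0.0395
grip_force: 0.0
y range -0.3099 -0.2281 near edge x at y=-.13,0: [0.5352 0.5362] slope deg 0.44
```

View pics/m19.png

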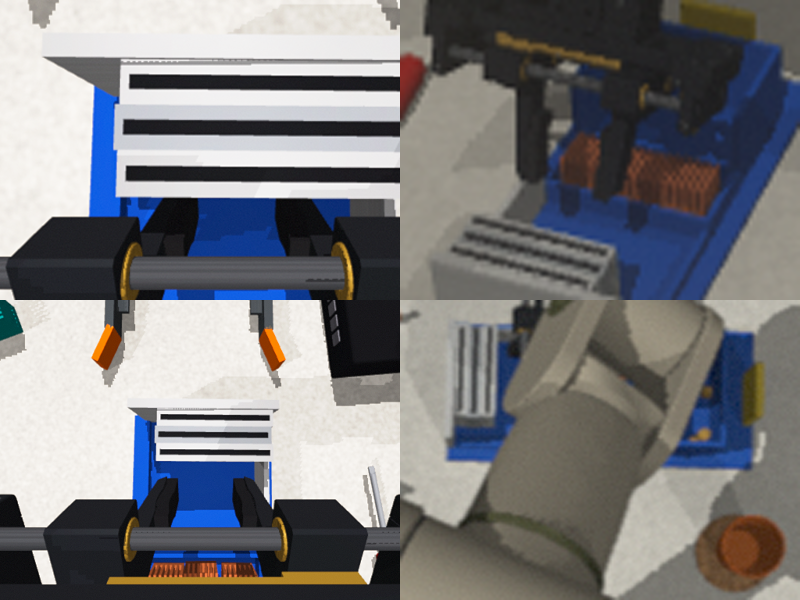

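```bash
python3 - <<'E'
from h import *
im=cv2.cvtColor(cv2.imread('pics/w19.png'),cv2.COLOR_BGR2GRAY)
for v,l in ((417,1),(434,2),(452,3)):
    V=int((v-300)*1.28);r=im[V-7:V+8].astype(int)
    # use the dark slot ends
    print(l)
# detect slot blobs
m=((im<60)).astype('uint8')[130:210,180:360]
n,lab,st,_=cv2.connectedComponentsWithStats(m)
for s in st[1:]:
    if s[2]>80 and s[3]<25:
        v=130+s[1]+s[3]/2
        a,b=px('w19',180+s[0],v,.076),px('w19',180+s[0]+s[2],v,.076)
        print('slot',s,a,b)
g=np.array(im,int)
for v in (412,417,434,440,452,457):
    V=int((v-300)*1.28);print(V,'L',g[V,190:212].tolist(),'R',g[V,338:358].tolist())
E
```

```text
1
2
3
slot [ 26  17 139   7 795] [0.5802 0.0125 0.076 ] [0.6732 0.0118 0.076 ]
slot [ 23  39 140   7 837] [ 0.5783 -0.0022  0.076 ] [ 0.6715 -0.003   0.076 ]
slot [ 25  62 140   6 786] [ 0.5796 -0.0171  0.076 ] [ 0.6724 -0.0181  0.076 ]
143 L [98, 97, 97, 98, 97, 98, 97, 97, 96, 97, 140, 234, 240, 239, 239, 239, 239, 239, 240, 240, 240, 241] R [223, 224, 223, 222, 222, 222, 222, 223, 222, 223, 221, 151, 113, 144, 180, 218, 225, 224, 225, 227]
149 L [98, 95, 96, 96, 97, 97, 96, 96, 96, 97, 139, 232, 239, 240, 243, 136, 40, 25, 32, 31, 33, 31] R [23, 21, 22, 24, 22, 19, 43, 161, 216, 224, 221, 220, 218, 216, 218, 219, 222, 226, 227, 228]
171 L [51, 38, 28, 32, 39, 43, 39, 68, 193, 212, 212, 211, 147, 64, 31, 29, 29, 31, 31, 27, 32, 32] R [23, 21, 23, 20, 39, 133, 183, 188, 189, 209, 226, 229, 229, 229, 229, 230, 230, 228, 225, 223]
179 L [54, 36, 28, 34, 40, 42, 42, 91, 196, 211, 210, 210, 210, 209, 210, 211, 210, 211, 210, 209, 208, 211] R [191, 188, 189, 189, 191, 189, 188, 189, 188, 206, 224, 227, 227, 228, 228, 227, 227, 227, 228, 228]
194 L [73, 42, 32, 40, 72, 78, 55, 43, 42, 108, 234, 241, 241, 243, 153, 53, 29, 28, 30, 30, 28, 31] R [27, 26, 26, 25, 23, 24, 25, 81, 208, 227, 223, 225, 229, 231, 231, 230, 231, 231, 231, 230]
200 L [65, 37, 31, 45, 74, 80, 56, 40, 52, 147, 235, 240, 239, 240, 240, 240, 240, 240, 241, 240, 240, 242] R [228, 227, 228, 227, 227, 225, 226, 223, 226, 224, 223, 226, 231, 231, 231, 231, 228, 228, 227, 228]
```

```bash
python3 -m inch '[[0.3,[14.7,0,-37],[0,0,0]],[0.3,[7.4,0,-18],[0,-5.5,0]],[0.3,[0,0,0],[0,-5.5,0]],[0.3,[0,0,0],[0,-5.5,0]],[0.3,[0,0,0],[0,-5.3,0]],[0.3,[0,0,0],[0,0,6.95]],[0.3,[0,0,0],[0,0,6.95]],[0.3,[0,0,0],[0,0,6.95]],[0.3,[0,0,0],[0,0,6.95]],[0.3,[0,0,0],[0,0,6.95]]]'>/dev/null
python3 -m inch '[[0.3,[0,0,0],[0,0,6.95]],[0.3,[0,0,0],[0,0,6.95]],[0.3,[0,0,0],[0,0,6.95]],[0.3,[0,0,0],[0,0,6.95]],[0.3,[0,0,0],[0,0,6.95]],[0.3,[0,0,0],[0,0,6.95]],[0.3,[0,0,0],[0,0,6.95]],[0.3,[0,0,0],[0,0,6.95]],[0.3,[0,0,0],[0,0,0]],[0.3,[0,0,0],[0,0,0]]]'
python3 - <<'E'
from h import *
snap('top','top20');trayedge('top20')
im=cv2.imread('pics/top20.png');h=cv2.cvtColor(im,cv2.COLOR_BGR2HSV)
def yel(f):
    h=cv2.cvtColor(cv2.imread(f'pics/{f}.png'),cv2.COLOR_BGR2HSV)
    m=((h[...,0]>20)&(h[...,0]<33)&(h[...,1]>150)).astype('uint8');m[:,:310]=0;m[160:]=0
    p=np.argwhere(m)[:,::-1];a,b=p.min(0),p.max(0)
    print(f,len(p),a,b,px(f,a[0],a[1],.066),px(f,b[0]+1,b[1]+1,.066))
yel('top0');yel('top10');yel('top20')
go((.612,-.315,.16),(.612,-.315,.026))
E
```

```text
time: 46.82
tool_pos: [0.6127, -0.0444, 0.1522]
tcp_rot: [[1.0, -0.013, 0.005], [-0.013, -1.0, 0.003], [0.005, -0.003, -1.0]]
force: [0.0, 0.3, 0.1]
opening: 0.0265
grip_force: 0.0
y range -0.3099 -0.1067 near edge x at y=-.13,0: [0.5371 0.5397] slope deg 1.15
top0 129 [348 129] [354 150] [ 0.6384 -0.3072  0.066 ] [ 0.5742 -0.3271  0.066 ]
top10 128 [348 129] [354 150] [ 0.6384 -0.3072  0.066 ] [ 0.5742 -0.3271  0.066 ]
top20 112 [344 129] [350 150] [ 0.6382 -0.2956  0.066 ] [ 0.5741 -0.3155  0.066 ]
-> (0.612, -0.315, 0.16) tool mm [  2.8 270.5  -8.3]
-> (0.612, -0.315, 0.026) tool mm [ -0.7   0.4 134. ]
t 46.9 pos [ 0.6128 -0.0444  0.1525] open 0.0265 F [-1.2 -0.3 -0.8] grip 0.0 
R [[1.0, -0.013, 0.005], [-0.013, -1.0, 0.003], [0.005, -0.003, -1.0]]
```

```bash
python3 -m inch '[[0.34,[-0.5,20,0],[0,0,0]],[0.34,[-0.5,36,0],[0,0,0]],[0.34,[-0.5,36,0],[0,0,0]],[0.34,[-0.5,36,0],[0,0,0]],[0.34,[-0.5,36,0],[0,0,0]],[0.34,[-0.5,36,0],[0,0,0]],[0.34,[-0.5,36,0],[0,0,0]],[0.34,[0,33.5,0],[0,0,0]],[0.34,[0,0,0],[0,0,0]],[0.34,[0,0,0],[0,0,0]]]'
python3 - <<'E'
from h import *
snap('top','top21');trayedge('top21');go((.609,-.314,.1),(.609,-.314,.026))
E
```

```text
time: 47.7
tool_pos: [0.6044, -0.3153, 0.1517]
tcp_rot: [[1.0, -0.017, 0.006], [-0.017, -1.0, 0.003], [0.006, -0.004, -1.0]]
force: [0.0, 0.6, -0.4]
opening: 0.0301
grip_force: 0.0
y range -0.2706 -0.0335 near edge x at y=-.13,0: [0.5445 0.5379] slope deg -2.92
-> (0.609, -0.314, 0.1) tool mm [ 3.9  0.3 52.1]
-> (0.609, -0.314, 0.026) tool mm [-0.5  0.3 74. ]
t 47.8 pos [ 0.6047 -0.3138  0.152 ] open 0.0304 F [ 0.8  0.9 -0.1] grip 0.0 
R [[1.0, -0.016, 0.006], [-0.016, -1.0, 0.004], [0.006, -0.004, -1.0]]
```

```bash
python3 -m inch '[[0.34,[2,0,30],[0,0,0]],[0.34,[1,0,30],[0,0,0]],[0.34,[0,0,20],[0,0,0]],[0.34,[0,0,10],[0,0,0]],[0.34,[0,0,0],[0,0,0]]]'
python3 -m inch '[[0.34,[0,0,18],[0,0,0]],[0.34,[0,0,18],[0,0,0]],[0.34,[0,0,0],[0,0,0]],[0,[0,0,0],[0,0,0]],[0,[0,0,0],[0,0,0]],[0,[0,0,0],[0,0,0]],[0,[0,0,0],[0,0,0]]]'
python3 -c "
from h import *
go()"
```

```text
time: 48.17
tool_pos: [0.6082, -0.3118, 0.0606]
tcp_rot: [[1.0, -0.015, 0.004], [-0.015, -1.0, 0.005], [0.004, -0.005, -1.0]]
force: [-0.2, 0.7, -0.4]
opening: 0.0299
grip_force: 0.0
time: 48.75
tool_pos: [0.6097, -0.3127, 0.0288]
tcp_rot: [[1.0, -0.017, 0.009], [-0.017, -1.0, 0.003], [0.009, -0.003, -1.0]]
force: [0.2, 5.8, 4.9]
opening: 0.01
grip_force: 30.0
t 48.8 pos [ 0.6097 -0.3127  0.0288] open 0.01 F [0.2 5.8 4.9] grip 30.0 
R [[1.0, -0.017, 0.009], [-0.017, -1.0, 0.003], [0.009, -0.003, -1.0]]
```

```bash
python3 -m inch '[[0,[0,-1,0],[0,0,0]],[0,[0,-2,0],[0,0,-0.1]],[0,[-0.7,-3,0],[0,0,-0.1]],[0,[-0.7,-3.5,0],[0,0,-0.1]],[0,[-0.7,-4,0],[0,0,-0.1]],[0,[-0.8,-4,0],[0,0,-0.1]],[0,[-0.8,-4,0],[0,0,-0.1]],[0,[-0.8,-4,0],[0,0,-0.1]],[0,[-0.8,-4,0],[0,0,-0.1]],[0,[-0.7,-4,0],[0,0,0]]]'
python3 -m inch '[[0,[-0.7,-4,0],[0,0,0]],[0,[-0.6,-4,0],[0,0,0]],[0,[0,-3,0],[0,0,0]],[0,[0,-2,0],[0,0,0]],[0,[0,-1,0],[0,0,0]],[0,[0,0,0],[0,0,0]]]'
python3 - <<'E'
from h import *
snap('top','top22');go()
f='top22'
im=cv2.imread(f'pics/{f}.png');h=cv2.cvtColor(im,cv2.COLOR_BGR2HSV)
m=((h[...,0]>105)&(h[...,0]<125)&(h[...,1]>150))
for y in np.arange(-.16,.08,.02):
    u=int(round(proj(f,(.6,y,.006))[0]));r=np.flatnonzero(m[95:190,u])
    if len(r): print(round(y,2),'far',px(f,u,95+r.min()-.5,.006)[0],'near',px(f,u,95+r.max()+.5,.006)[0],len(r))
g=cv2.cvtColor(im,cv2.COLOR_BGR2GRAY)
for y in (.14,.2,.26,.32):
    u=int(round(proj(f,(.6,y,.026))[0]));c=g[100:190,u].astype(int);d=np.flatnonzero(c<75)+100
    print('rack',y,[px(f,u,v,.026)[0].round(4).item() for v in (d.min()-.5,d.max()+.5)],len(d), d.tolist()[:3],d.tolist()[-3:])
r=np.flatnonzero(m[:,:].any(0));print('front y',px(f,r.min()-.5,140,.006))
E
```

```text
time: 49.58
tool_pos: [0.6044, -0.2825, 0.0288]
tcp_rot: [[1.0, -0.004, 0.012], [-0.004, -1.0, -0.003], [0.012, 0.003, -1.0]]
force: [2.0, -7.8, 2.4]
opening: 0.0098
grip_force: 30.1
time: 50.08
tool_pos: [0.603, -0.2683, 0.0288]
tcp_rot: [[1.0, -0.004, 0.011], [-0.004, -1.0, -0.002], [0.011, 0.002, -1.0]]
force: [0.8, -7.1, 4.6]
opening: 0.0096
grip_force: 30.1
t 50.1 pos [ 0.6031 -0.2682  0.0288] open 0.0095 F [ 0.7 -6.3  3.8] grip 30.1 
R [[1.0, -0.004, 0.011], [-0.004, -1.0, -0.002], [0.011, 0.002, -1.0]]
-0.16 far 0.6865 near 0.5293 51
-0.14 far 0.6832 near 0.529 50
-0.12 far 0.6829 near 0.5441 7
-0.1 far 0.6858 near 0.6764 3
-0.08 far 0.6668 near 0.5742 30
-0.06 far 0.6666 near 0.5863 26
-0.04 far 0.6663 near 0.6014 21
-0.02 far 0.6661 near 0.6135 17
-0.0 far 0.6658 near 0.6286 12
rack 0.14 [0.6926, 0.5077] 7 [113, 114, 115] [171, 172, 173]
rack 0.2 [0.6949, 0.51] 13 [112, 113, 114] [170, 171, 172]
rack 0.26 [0.6941, 0.5092] 14 [112, 113, 114] [170, 171, 172]
rack 0.32 [0.6964, 0.5084] 14 [111, 112, 113] [170, 171, 172]
front y [0.6065 0.643  0.006 ]
```

```bash
python3 -m inch '[[0,[-0.5,-2,0],[0,0,0]],[0,[-0.7,-3,0],[0,0,0]],[0,[-0.7,-4,0],[0,0,0]],[0,[-0.7,-4,0],[0,0,0]],[0,[-0.7,-4,0],[0,0,0]],[0,[-0.7,-4,0],[0,0,0]],[0,[-0.6,-4,0],[0,0,0]],[0,[-0.4,-3,0],[0,0,0]],[0,[0,-2,0],[0,0,0]],[0,[0,-1,0],[0,0,0]]]'
python3 - <<'E'
from h import *
f='top23';snap('top',f);go()
im=cv2.imread(f'pics/{f}.png');h=cv2.cvtColor(im,cv2.COLOR_BGR2HSV)
m=((h[...,0]>105)&(h[...,0]<125)&(h[...,1]>150))
for y in np.arange(-.26,.12,.02):
    u=int(round(proj(f,(.6,y,.006))[0]));r=np.flatnonzero(m[95:190,u])
    if len(r): print(round(y,2),'far',px(f,u,95+r.min()-.5,.006)[0],'near',px(f,u,95+r.max()+.5,.006)[0],len(r))
E
```

```text
time: 50.97
tool_pos: [0.5982, -0.2373, 0.0288]
tcp_rot: [[1.0, -0.004, 0.011], [-0.004, -1.0, -0.003], [0.011, 0.002, -1.0]]
force: [0.2, -9.3, 3.7]
opening: 0.0097
grip_force: 30.1
t 51.0 pos [ 0.5983 -0.2372  0.0289] open 0.0098 F [ 0.3 -8.4  4. ] grip 30.1 
R [[1.0, -0.004, 0.011], [-0.004, -1.0, -0.002], [0.011, 0.002, -1.0]]
-0.2 far 0.6808 near 0.656 8
-0.18 far 0.6806 near 0.6681 4
-0.16 far 0.6803 near 0.6679 4
-0.14 far 0.68 near 0.5321 48
-0.12 far 0.6798 near 0.5227 51
-0.1 far 0.6795 near 0.5255 25
-0.08 far 0.6793 near 0.5405 5
-0.06 far 0.679 near 0.5863 12
-0.04 far 0.6601 near 0.5645 31
-0.02 far 0.663 near 0.5765 28
-0.0 far 0.6627 near 0.5916 23
0.02 far 0.6594 near 0.6006 19
0.04 far 0.6622 near 0.6158 15
```

```bash
python3 -m inch '[[0,[0,-2,0],[0,0,0]],[0,[0,-3,0],[0,0,0]],[0,[0,-4,0],[0,0,0]],[0,[0,-4,0],[0,0,0]],[0,[0,-4,0],[0,0,0]],[0,[0,-4,0],[0,0,0]],[0,[0,-4,0],[0,0,0]],[0,[0,-4,0],[0,0,0]],[0,[0,-4,0],[0,0,0]],[0,[0,-4,0],[0,0,0]]]'
python3 -m inch '[[0,[0,-4,0],[0,0,0]],[0,[0,-4,0],[0,0,0]],[0,[0,-4,0],[0,0,0]],[0,[0,-4,0],[0,0,0]],[0,[0,-3,0],[0,0,0]],[0,[0,-2,0],[0,0,0]],[0,[0,-1,0],[0,0,0]],[0,[0,0,0],[0,0,0]]]'
```

```text
time: 51.85
tool_pos: [0.5983, -0.2004, 0.0288]
tcp_rot: [[1.0, -0.004, 0.011], [-0.004, -1.0, -0.002], [0.011, 0.002, -1.0]]
force: [-1.1, -8.9, 3.8]
opening: 0.0096
grip_force: 30.0
time: 52.52
tool_pos: [0.5984, -0.1781, 0.0288]
tcp_rot: [[1.0, -0.003, 0.011], [-0.003, -1.0, -0.002], [0.011, 0.002, -1.0]]
force: [-1.3, -6.8, 4.2]
opening: 0.0098
grip_force: 30.0
```

```bash
python3 -m inch '[[0,[0,-2,0],[0,0,0]],[0,[0,-3,0],[0,0,0]],[0,[0,-4,0],[0,0,0]],[0,[0,-4,0],[0,0,0]],[0,[0,-4,0],[0,0,0]],[0,[0,-4,0],[0,0,0]],[0,[0,-4,0],[0,0,0]],[0,[0,-4,0],[0,0,0]],[0,[0,-4,0],[0,0,0]],[0,[0,-4,0],[0,0,0]]]' | grep -E 'pos|^force'
python3 -m inch '[[0,[0,-4,0],[0,0,0]],[0,[0,-4,0],[0,0,0]],[0,[0,-4,0],[0,0,0]],[0,[0,-4,0],[0,0,0]],[0,[0,-4,0],[0,0,0]],[0,[0,-4,0],[0,0,0]],[0,[0,-4,0],[0,0,0]],[0,[0,-3,0],[0,0,0]],[0,[0,-2,0],[0,0,0]],[0,[0,-1,0],[0,0,0]]]'| grep -E 'pos|^force'
```

```text
tool_pos: [0.5985, -0.1412, 0.0288]
force: [0.5, -9.0, 3.6]
tool_pos: [0.5986, -0.1069, 0.0288]
force: [-0.3, -8.8, 3.8]
```

```bash
python3 - <<'E'
from h import *
f='top24';snap('top',f);go()
im=cv2.imread(f'pics/{f}.png');h=cv2.cvtColor(im,cv2.COLOR_BGR2HSV)
m=((h[...,0]>105)&(h[...,0]<125)&(h[...,1]>150))
for y in np.arange(-.14,.24,.03):
    u=int(round(proj(f,(.6,y,.006))[0]));r=np.flatnonzero(m[95:190,u])
    if len(r): print(round(y,2),'far',px(f,u,95+r.min()-.5,.006)[0],'near',px(f,u,95+r.max()+.5,.006)[0],len(r))
E
```

```text
t 54.2 pos [ 0.5986 -0.1068  0.0288] open 0.0099 F [-0.4 -7.3  4.6] grip 30.0 
R [[1.0, -0.003, 0.011], [-0.003, -1.0, -0.001], [0.011, 0.001, -1.0]]
-0.02 far 0.6816 near 0.6661 5
0.01 far 0.6812 near 0.5241 50
0.04 far 0.6777 near 0.5237 18
0.07 far 0.6774 near 0.5233 14
0.1 far 0.6614 near 0.5229 45
0.13 far 0.658 near 0.5225 44
0.16 far 0.6576 near 0.5374 39
0.19 far 0.5585 near 0.5493 3
```

```bash
python3 -m inch '[[0,[0,-2,0],[0,0,0]],[0,[0,-3,0],[0,0,0]],[0,[0,-4,0],[0,0,0]],[0,[0,-4,0],[0,0,0]],[0,[0,-4,0],[0,0,0]],[0,[0,-4,0],[0,0,0]],[0,[0,-4,0],[0,0,0]],[0,[0,-4,0],[0,0,0]],[0,[0,-4,0],[0,0,0]],[0,[0,-4,0],[0,0,0]]]' | grep -E 'pos|^force'
python3 -m inch '[[0,[0,-4,0],[0,0,0]],[0,[0,-4,0],[0,0,0]],[0,[0,-4,0],[0,0,0]],[0,[0,-4,0],[0,0,0]],[0,[0,-4,0],[0,0,0]],[0,[0,-4,0],[0,0,0]],[0,[0,-4,0],[0,0,0]],[0,[0,-4,0],[0,0,0]],[0,[0,-4,0],[0,0,0]],[0,[0,-4,0],[0,0,0]]]'| grep -E 'pos|^force'
python3 -m inch '[[0,[0,-4,0],[0,0,0]],[0,[0,-4,0],[0,0,0]],[0,[0,-4,0],[0,0,0]],[0,[0,-4,0],[0,0,0]],[0,[0,-4,0],[0,0,0]],[0,[0,-4,0],[0,0,0]],[0,[0,-4,0],[0,0,0]],[0,[0,-3,0],[0,0,0]],[0,[0,-2,0],[0,0,0]],[0,[0,-1,0],[0,0,0]]]'| grep -E 'pos|^force'
```

```text
tool_pos: [0.5987, -0.0699, 0.0288]
force: [-0.0, -8.5, 2.9]
tool_pos: [0.5988, -0.0298, 0.0288]
force: [0.3, -8.0, 3.6]
tool_pos: [0.5988, 0.0044, 0.0288]
force: [-0.1, -8.3, 3.7]
```

```bash
python3 -m inch '[[0,[0,-1,0],[0,0,0]],[0,[0,-2,0],[0,0,0]],[0,[0,-2,0],[0,0,0]],[0,[0,-2,0],[0,0,0]],[0,[0,-2,0],[0,0,0]],[0,[0,-2,0],[0,0,0]],[0,[0,-2,0],[0,0,0]],[0,[0,-1,0],[0,0,0]]]'| grep -E 'pos|^force'
python3 -m inch '[[0,[0,-1,0],[0,0,0]],[0,[0,-1,0],[0,0,0]],[0,[0,-1,0],[0,0,0]],[0,[0,-1,0],[0,0,0]],[0,[0,-1,0],[0,0,0]]]'| grep -E 'pos|^force'
python3 -m inch '[[0,[0,-1,0],[0,0,0]],[0,[0,-1,0],[0,0,0]],[0,[0,-1,0],[0,0,0]]]'| grep -E 'pos|^force'
```

```text
tool_pos: [0.5988, 0.0184, 0.0288]
force: [0.0, -8.1, 3.2]
tool_pos: [0.5988, 0.0232, 0.0288]
force: [0.7, -8.5, 1.4]
tool_pos: [0.5988, 0.0263, 0.0288]
force: [-0.7, -8.5, 2.5]
```

```bash
python3 -m inch '[[0,[0,-1,0],[0,0,0]],[0,[0,-1,0],[0,0,0]],[0,[0,-1,0],[0,0,0]]]'| grep -E 'pos|^force'
python3 -m inch '[[0,[0,-1,0],[0,0,0]],[0,[0,-1,0],[0,0,0]]]'| grep -E 'pos|^force'
python3 -m inch '[[0,[0,-1,0],[0,0,0]],[0,[0,-1,0],[0,0,0]]]'| grep -E 'pos|^force'
```

```text
tool_pos: [0.5989, 0.0293, 0.0288]
force: [0.3, -8.2, 3.1]
tool_pos: [0.5988, 0.0313, 0.0288]
force: [-0.1, -8.9, 3.2]
tool_pos: [0.5988, 0.0326, 0.0288]
force: [-1.5, -16.9, 2.2]
```

```bash
python3 -m inch '[[0,[0,-1,0],[0,0,0]],[0,[0,0,0],[0,0,0]]]'| grep -E 'pos|^force'
python3 -m inch '[[0.15,[0,0,0],[0,0,0]],[0.2,[0,0,0],[0,0,0]],[0.28,[0,0,0],[0,0,0]],[0.28,[0,0,0],[0,0,0]],[0.28,[0,0,0],[0,0,0]],[0.28,[0,0,-10],[0,0,0]],[0.28,[0,0,-20],[0,0,0]],[0.28,[0,0,-30],[0,0,0]],[0.28,[0,0,-36],[0,0,0]],[0.28,[0,0,-36],[0,0,0]]]'
python3 -m inch '[[0.28,[-30,18,-5],[0,0,0]],[0.28,[-35,22,0],[0,0,0]],[0.28,[-35,22,0],[0,0,0]],[0.28,[-35,22,0],[0,0,0]],[0.28,[-35,22,0],[0,0,0]],[0.28,[-35,22,0],[0,0,0]],[0.28,[0,20,0],[0,0,0]],[0.28,[0,0,0],[0,0,0]]]'
python3 - <<'E'
from h import *
f='top25';snap('top',f);snap('side','side25')
im=cv2.imread(f'pics/{f}.png');h=cv2.cvtColor(im,cv2.COLOR_BGR2HSV);g=cv2.cvtColor(im,cv2.COLOR_BGR2GRAY)
m=((h[...,0]>105)&(h[...,0]<125)&(h[...,1]>150))
for y in np.arange(0.01,.38,.04):
    u=int(round(proj(f,(.6,y,.006))[0]));r=np.flatnonzero(m[95:190,u])
    if len(r): print(round(y,2),'far',px(f,u,95+r.min()-.5,.006)[0],'near',px(f,u,95+r.max()+.5,.006)[0],len(r))
sinks(f)
# nuts
k=((h[...,0]>12)&(h[...,0]<24)&(h[...,1]>120)&(h[...,2]>90)).astype('uint8')
n,_,st,ce=cv2.connectedComponentsWithStats(k)
for s,c in zip(st[1:],ce[1:]):
    if s[4]>2: print('yellowish',s[4],px(f,*c,.011))
# drive top profile across y at two x
for x in (.575,.61,.65):
    print(x,[int(g[tuple(np.round(proj(f,(x,y,.076))[::-1]).astype(int))]) for y in np.arange(.30,.385,.004)])
E
```

```text
tool_pos: [0.5988, 0.0326, 0.0288]
force: [-1.0, -17.4, 2.2]
time: 59.65
tool_pos: [0.5965, 0.0359, 0.1616]
tcp_rot: [[1.0, -0.003, 0.006], [-0.003, -1.0, 0.003], [0.006, -0.003, -1.0]]
force: [1.0, -0.4, 0.4]
opening: 0.0244
grip_force: 0.0
time: 60.32
tool_pos: [0.3908, -0.114, 0.1638]
tcp_rot: [[1.0, -0.007, 0.009], [-0.007, -1.0, 0.001], [0.009, -0.001, -1.0]]
force: [0.2, -0.5, -0.0]
opening: 0.0243
grip_force: 0.0
0.05 far 0.6776 near 0.5236 50
0.09 far 0.6802 near 0.523 42
0.13 far 0.6797 near 0.5256 50
0.17 far 0.6761 near 0.5342 24
0.21 far 0.6756 near 0.5368 6
0.25 far 0.6595 near 0.5362 40
0.29 far 0.659 near 0.5357 40
0.33 far 0.5597 near 0.5352 8
[302.  71.] 258 ((824.3680419921875, -179.66978454589844), (24.990089416503906, 101.69709014892578), 7.997530937194824)
[208. 112.] 66 ((694.212890625, 105.21479034423828), (15.030234336853027, 42.94435501098633), 21.677303314208984)
[177. 134.] 275 ((623.9911499023438, 193.84634399414062), (38.549652099609375, 72.68931579589844), 74.61029815673828)
[179. 155.] 131 ((563.920166015625, 189.0902557373047), (33.24772644042969, 33.102378845214844), 0.7639451026916504)
[206. 174.] 50 ((506.08831787109375, 104.49813079833984), (40.35654830932617, 10.61928939819336), 67.72978973388672)
[347. 197.] 455 ((441.1500244140625, -312.25), (68.44792938232422, 71.98345947265625), 45.0)
yellowish 9 [0.5942 0.1135 0.011 ]
yellowish 4 [0.5567 0.0852 0.011 ]
yellowish 38 [ 0.4667 -0.281   0.011 ]
yellowish 14 [ 0.4405 -0.2633  0.011 ]
yellowish 64 [ 0.408  -0.2943  0.011 ]
yellowish 618 [ 0.2868 -0.2798  0.011 ]
0.575 [70, 83, 93, 91, 87, 130, 159, 81, 145, 141, 96, 66, 136, 155, 80, 95, 145, 157, 158, 56, 32, 83]
0.61 [73, 87, 94, 90, 86, 160, 146, 87, 161, 165, 86, 72, 123, 153, 98, 135, 121, 150, 139, 91, 78, 152]
0.65 [81, 80, 77, 75, 85, 133, 160, 85, 156, 151, 104, 110, 152, 166, 86, 109, 143, 156, 155, 69, 79, 115]
```

```bash
python3 - <<'E'
from h import *
f='top25';im=cv2.imread(f'pics/{f}.png');h=cv2.cvtColor(im,cv2.COLOR_BGR2HSV)
m=((h[...,0]<12)&(h[...,1]>90)&(h[...,2]>50))
b=((h[...,0]>105)&(h[...,0]<125)&(h[...,1]>150))
for x in np.arange(.69,.52,-.004):
    s=''
    for y in np.arange(.26,.10,-.003):
        u,v=np.round(proj(f,(x,y,.034))).astype(int);s+='S' if m[v,u] else ('.' if b[v,u] else '-')
    print(round(x,3),s)
E
```

```text
0.69 ---------------------------------------------SSSS-S-SS
0.686 ---------------------------------------------SSSSS--SS
0.682 ---------------------------------------------SSSSSS---
0.678 ------------------------------------------------------
0.674 --------------------------------............----------
0.67 --------------------------------......................
0.666 --------------........................................
0.662 --------------.....--------...........................
0.658 --------------....--SSSSS------.......................
0.654 --------------....-SSSSSSSSSSS--......................
0.65 .................--SSSSSSSSSSSS--.....................
0.646 .................--SSSSSSSSSSSS--.....................
0.642 .................--SSSSSSSSSSSS-......................
0.638 .................--SSSSSSSSSSSS-......................
0.634 ................--SSSSSSSSSSSSS-......................
0.63 ...............---SSSSSSSSSSSS--......................
0.626 ..............---SSSSSSSSSSSSS--......................
0.622 ..............--SSSSSSSSSSSSSS--......................
0.618 
[... 813 characters left out ...]
SSSSSSS--......................
0.562 ..................-SSSSSSSSSSS--......................
0.558 ..................-SSSSSSSSSSSS--.....................
0.554 ..................-SSSSSSSSSSSS--..............-----..
0.55 .................--SSSSSSSSSSSS...............------.-
0.546 ..................--SSSSSSSSSS--..............------.-
0.542 ...................----...............................
0.538 ......................................................
0.534 ......................................................
0.53 ---------------------------------------...............
0.526 ---------------------------------------...............
0.522 ---------------------------------------...............
```

```bash
python3 -c "
from h import *
print(robot.close_job())"
```

```text
the job is handed in; nothing more can be done
None
```

I handed the job in at about 60 s: the drives are upright and tight on the backstop and flush with the fence to within about 1.5 mm. All three heat sinks are in the middle compartment (the middle one slid about 12 mm but stayed inside), the nuts are in the end compartment, the empty cup is upright on its coaster, and the tray is pushed up against the rack stop.

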